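# Load the block warmer and close the row with the right filler

### The arm

A 6-joint arm with a two-finger parallel gripper is mounted at the origin on the work surface. World frame = base frame: x ahead of the robot, y to its left, z up, the work surface at z = 0. Lengths are in m, angles in rad, forces in N, time in s.
With the tool pointing down it reaches from about 0.425 to 0.95 m from the base axis. Payload 3.5 kg.
Tool frame: the origin (TCP) lies between the finger pads; the fingertips stand 14 mm ahead of it and the grasp point (between the pads) lies 5 mm behind it; z points along the fingers, y is the line along which they close (so a half turn about z gives the same grasp; the last joint's range is limited). The gripper opens to 85 mm and grips with 20 to 120 N. Pads are 22 mm wide; open, the fingers measure 114 mm over their backs; the gripper's body (76 mm by 85 mm) begins 54 mm behind the grasp point. The pads swing forward as they close: fully open they stand 13 mm farther back than shut.
Start: joints at [1.139, 0.286, 1.577, -0, 1.279, -0.15], TCP at [0.188, 0.648, 0.245] pointing down, gripper open.
Joint ranges: [-2.77, 2.77], [-0.9, 2.22], [0.21, 2.48], [-1.53, 4.67], [0.24, 2.81], [-2.84, 2.84]. Speed limits (rad/s): [2.79, 2.79, 3.14, 3.14, 3.14, 3.14].

### API

Orientations are given as a unit quaternion [x, y, z, w].
In Python, from plant import * gives the robot as it stands.
- The arm moves only by the tool step_arm, never from a script. Its argument "commands" is a list of rows, each an object of numbers: "gripper": the gripper's target within -1 to 1 (shut at 1, half-way at 0, fully open at -1); "x", "y", "z": the shift along the tool's x, y, z in mm; "spin": the turn about the tool's z in degrees. A call has exactly 10 rows; each row shifts and turns the commanded pose from where the row before left it, along the tool's axes as they then stand; what a row does not reach is not made up. A row lasts 1/10 s, in which the tool goes at most 50 mm and 8.59 degrees, less where a joint would pass 70% of its speed; a pose out of reach is approached as far as the arm can. A call with a gripper value outside its range is refused whole. The fingers move at their own pace and stop on an object; "force" is the grip in N (left out, the last holds). Time passes only in rows, so rows that do not move let the fingers close, or fill a call up. It gives the time, the measured TCP pose, the force, the opening and the grip force at its end, in the units of the state.
- get_state(): the state, without advancing time (a new reading comes with each control period).
- read_camera(name): name is "scene" or "top" or "wrist"; returns a dict with "color" (480x640x3 uint8, red, green, blue), "z_map" (480x640 float32, m along the optical axis (not along the pixel's ray), 0 where there is no reading), "fx", "fy", "cx", "cy" (pixels), "eye" and "attitude" of the camera in the world; the wrist camera has in their place "mount" (4x4, takes a point from camera to tool coordinates, whose origin is the TCP and whose axes are the flange's). Camera axes: x right, y up, looking along -z (the intrinsics and any distortion apply to the point x, -y, -z); pixel columns grow to the right and rows downward; lengths in m; the calibration is good to about 2 mm. A picture is of the moment at which its call begins: read the wrist's pose just before it.
- sign_off(): hands the job in; it is judged then, once.
The state is a dict: "time": time; "qpos": joint angles; "dq": joint speeds; "joint_efforts": joint torques, N m; "eef_pos": TCP position; "tcp_rot": TCP orientation; "contact_force": force on the tool from outside, world axes, zero at the start; "wrist_torque": the same for the moment, N m; "opening": opening from 0.0 (shut) to 1.0 (fully open); "finger_force": force on a finger pad.
Only numpy, scipy, OpenCV 4.12 (cv2) and the standard library are available. Lean on these libraries where they do the work, as an engineer would, in place of code of your own. Each camera call takes 0.05 s, during which the arm holds its last target. There are 200 camera calls.

### The job

First put away the scraper that was left on the block warmer's bed: slide its blade all the way into the slot of its holder. Then line up all the aluminium tube blocks (three or four) on the bed in one tight, straight row with no gaps, starting at the tall fence at the end and with their short ends flat against the back rim, the blocks' long sides side by side. Finally find the one grey filler block that just fills the gap left between the row and the nearer stop bar, and set it down flat in there in line with the row, against the back rim, with the row still tight; do not shove the flask, dish, jar or mouse about.

Things in the scene. Friction and masses are not known exactly. Their poses are not given: they have to be found in the camera images.
- warmer: low white block warmer with a flat steel bed open in front, fixed. Origin: under the bed's middle, at bench height; z up, x to the back rim, y to the fence. Bed top z = 30 mm, from x = -65 to +60 mm. Back rim: inner face x = 60, top z = 40 mm; behind it a low console (top z = 34, out to x = 127). Fence: inner face y = 100, top z = 55 mm.
- corner (a point): the bed's corner between back rim and fence (x = 60, y = 100, z = 30 mm in the warmer's frame; axes as the warmer's). Seen from it, the first block of a snug row has its centre at x = -30, y = -20 mm, the next at y = -60, -100 and -140 mm.
- stop_thick: thick aluminium stop bar, 110 (x) x 24 (y) x 25 mm high, screwed on the bed at the end opposite the fence. Origin: under its centre, at bed height; axes as the warmer's. The thick and the thin bar stand one behind the other; whichever is nearer the fence this time ends the row. Nearer place: bar's centre at y = -96 mm in the warmer's frame; farther: -125 mm.
- stop_thin: thin aluminium stop bar, 110 (x) x 8 (y) x 25 mm high, screwed on the bed at the end opposite the fence. Origin: under its centre, at bed height; axes as the warmer's. The thick and the thin bar stand one behind the other; whichever is nearer the fence this time ends the row. Nearer place: bar's centre at y = -96 mm in the warmer's frame; farther: -125 mm.
- block_1_c (a point): aluminium tube block, six round well marks on top, 60 (its x) x 40 (its y) x 42 mm high, 0.14 to 0.26 kg; this point is its centre, 21 mm up; x, y level, z up. A half turn makes no difference. None if absent (three or four of the blocks are present).
- block_2_c (a point): aluminium tube block, six round well marks on top, 60 (its x) x 40 (its y) x 42 mm high, 0.14 to 0.26 kg; this point is its centre, 21 mm up; x, y level, z up. A half turn makes no difference. None if absent (three or four of the blocks are present).
- block_3_c (a point): aluminium tube block, six round well marks on top, 60 (its x) x 40 (its y) x 42 mm high, 0.14 to 0.26 kg; this point is its centre, 21 mm up; x, y level, z up. A half turn makes no difference. None if absent (three or four of the blocks are present).
- block_4_c (a point): aluminium tube block, six round well marks on top, 60 (its x) x 40 (its y) x 42 mm high, 0.14 to 0.26 kg; this point is its centre, 21 mm up; x, y level, z up. A half turn makes no difference. None if absent (three or four of the blocks are present).
- filler_p_c (a point): centre (25 mm up) of a plain grey filler block, 60 (its x) x 50 mm high. Thickness (its y): 20, 28, 60 or 68 mm, a different one for each of the four fillers, but which has which is not written down: look, feel it between the fingers or try it in the gap. The right one leaves about 4 mm of play. 0.1 to 0.3 kg. A half turn makes no difference.
- filler_q_c (a point): centre (25 mm up) of a plain grey filler block, 60 (its x) x 50 mm high. Thickness (its y): 20, 28, 60 or 68 mm, a different one for each of the four fillers, but which has which is not written down: look, feel it between the fingers or try it in the gap. The right one leaves about 4 mm of play. 0.1 to 0.3 kg. A half turn makes no difference.
- filler_r_c (a point): centre (25 mm up) of a plain grey filler block, 60 (its x) x 50 mm high. Thickness (its y): 20, 28, 60 or 68 mm, a different one for each of the four fillers, but which has which is not written down: look, feel it between the fingers or try it in the gap. The right one leaves about 4 mm of play. 0.1 to 0.3 kg. A half turn makes no difference.
- filler_s_c (a point): centre (25 mm up) of a plain grey filler block, 60 (its x) x 50 mm high. Thickness (its y): 20, 28, 60 or 68 mm, a different one for each of the four fillers, but which has which is not written down: look, feel it between the fingers or try it in the gap. The right one leaves about 4 mm of play. 0.1 to 0.3 kg. A half turn makes no difference.
- scraper_tip (a point): middle of the front edge of the scraper's flat steel blade (90 long x 36 wide x 4 mm thick), 2 mm above its underside; x points forward out of the blade, z up. Underside of blade and handle is one plane. 0.12 kg, balance point about 64 mm behind this edge. At first it lies on the bed at the stop end, the handle jutting out over the bed's front edge.
- scraper_grip (a point): point in the scraper's black handle (80 long x 20 wide x 14 mm thick, straight behind the blade), 122 mm behind the blade's front edge (32 mm behind the blade's end) and 7 mm above the underside; axes as scraper_tip.
- holder: white scraper holder, fixed, 90 (x) x 62 (y) x 65 mm high with one level letterbox slot. Origin: under its centre, at bench height; x points into the slot. Slot 46 mm wide (y), floor z = 45, roof z = 57 mm, open at the front (x = -45 mm), end wall at x = +35 mm (80 mm deep); its roof is split down the middle by an 18 mm gap. The blade goes in; 10 mm of it and the handle stay out.
- slot_mouth (a point): centre of the slot's mouth in the holder's front face, 51 mm above the bench; axes as the holder's.
- flask: bystander: clear culture flask with an orange cap, lying, 24 mm high; origin under its centre
- dish: bystander: clear covered dish, 60 mm across, 14 mm high; origin under its centre
- jar: bystander: amber jar 60 mm across, 80 mm high; origin under its centre
- mouse: bystander: black computer mouse, 100 x 58 x 30 mm; origin under its centre
Things that resemble listed ones, but are neither listed nor needed, are in the scene too. What is shaped like the part that bears filler_s_c but green or pink is not meant.

How it is judged:
By the outcome, as a careful person would: the job done as asked, in the order asked, and still so for the second after the job is handed in, with the robot touching nothing.
Of block_1, block_2, block_3, block_4 only 3 to 4 are there at a start; the rules pass over those that are not, and their reading is None.
At some moment in a run one of block_3, block_4 may be knocked a few centimetres aside while the robot is not near it.
Once in a run the grip may slacken for a moment while it holds something.
It also fails if it takes over 200 s, if anything falls off the work surface, if the arm or the gripper's body presses on something with over 40 N, if the wrist force passes 120 N, or if a joint passes its speed limit or range.

## Working session

There is one attempt and no reset: what is moved stays moved. The work goes in short steps, Python scripts to look and compute and a tool call to move; the robot and the scene stay as the last step left them, time stands still between calls to the robot, and variables do not carry over. Pictures are saved under pics/ and viewed, at most 14 in all, crops included, and the job is handed in when it is done.

Besides the shell and the picture viewer there is one more tool, called after "Request:" as a command line: name --argument value ..., lists and objects as JSON in quotes. step_arm: Moves the arm, as the interface text tells. Its arguments: {"type":"object","properties":{"commands":{"type":"array"},"force":{"type":"number"}},"required":["commands"]}

```bash
ls; mkdir -p pics; cat > h.py <<'E'
from plant import *
import numpy as np, cv2
from scipy.spatial.transform import Rotation as R
np.set_printoptions(precision=4,suppress=True)
def att(a):
    a=np.array(a,float)
    return a if a.shape==(3,3) else R.from_quat(a).as_matrix()
def cloud(name):
    s=get_state(); c=read_camera(name)
    z=c["z_map"]; v,u=np.mgrid[0:480,0:640]
    P=np.stack([(u-c["cx"])/c["fx"]*z,-(v-c["cy"])/c["fy"]*z,-z],-1)
    if "mount" in c:
        M=np.array(c["mount"]); P=P@M[:3,:3].T+M[:3,3]
        P=P@att(s["tcp_rot"]).T+np.array(s["eef_pos"])
    else: P=P@att(c["attitude"]).T+np.array(c["eye"])
    P[z==0]=np.nan
    return c,P
def save(name,img,): cv2.imwrite("pics/"+name+".png",img[...,::-1])
E
python3 - <<'E'
from h import *
for n in("top","scene"):
    c,P=cloud(n); save(n+"0",c["color"]); np.savez(n+"0.npz",P=P,c=c["color"])
    print({k:v for k,v in c.items() if k not in("color","z_map")}, np.nanmin(P,(0,1)),np.nanmax(P,(0,1)))
print(get_state())
E
```

```text
pics
{'fx': 525.4790284948666, 'fy': 525.4790284948666, 'cx': 324.0013643117659, 'cy': 242.2596844294746, 'eye': array([ 0.2871, -0.0526,  1.4777]), 'attitude': array([ 0.0575, -0.0573, -0.6996,  0.7099])} [-0.121  -1.5075 -0.7816] [1.8236 1.481  0.6557]
{'fx': 497.86072284585964, 'fy': 497.86072284585964, 'cx': 307.55492640631684, 'cy': 244.8164917071113, 'eye': array([ 1.2785, -0.6222,  0.8625]), 'attitude': array([0.375 , 0.1952, 0.4088, 0.8088])} [-1.8174 -0.8238 -0.7689] [1.2981 2.5409 0.4821]
{'time': 0.1, 'qpos': array([ 1.139 ,  0.2871,  1.578 ,  0.    ,  1.2786, -0.15  ]), 'dq': array([ 0.0014, -0.003 , -0.0034,  0.0004, -0.0043,  0.    ]), 'joint_efforts': array([ -0.0002, -40.7297, -29.3698,  -0.0002,   0.0034,  -0.    ]), 'eef_pos': array([0.1874, 0.6479, 0.2441]), 'tcp_rot': array([ 0.1404,  0.9901, -0.001 , -0.0003]), 'contact_force': array([-0.2844,  0.3447,  0.0684]), 'wrist_torque': array([ 0.0068,  0.0773, -0.0158]), 'finger_force': 0.0, 'opening': 0.9939733709940147}
```

View pics/top0.png

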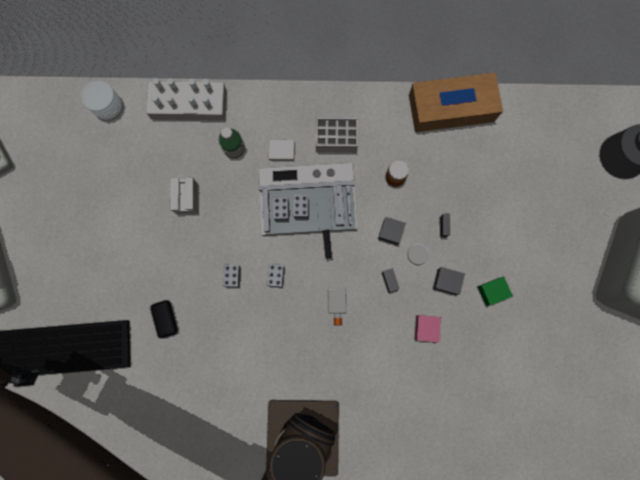

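View pics/scene0.png

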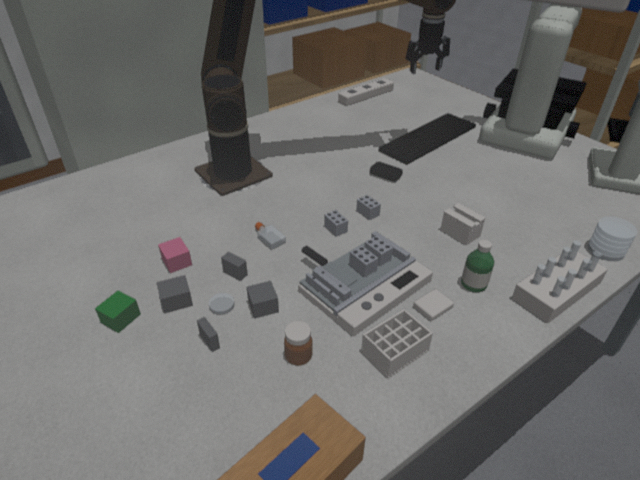

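The top view shows four tube blocks, two on the bed at (281,209) and (301,207) and two on the bench at (232,275) and (276,275). The scraper handle is at (327,245), the holder at (182,195), and the grey fillers at (391,231), (450,281), (445,225) and (391,280). The green and pink blocks are decoys.

```bash
python3 - <<'E'
from h import *
d=np.load("top0.npz");P=d["P"];c=d["c"]
print(np.nanmedian(P[240:260,200:240,2]))
z=P[...,2]
for lo in(0.008,0.06):
  m=((z>lo)&(P[...,0]>0.2)&(P[...,0]<1.0)&(abs(P[...,1])<0.6)).astype(np.uint8)
  n,l,st,ce=cv2.connectedComponentsWithStats(m)
  for i in range(1,n):
    if st[i,4]<40: continue
    q=P[l==i]; top=np.nanpercentile(q[:,2],85); t=q[q[:,2]>top-0.012]
    r=cv2.minAreaRect((t[:,:2]*1000).astype(np.float32))
    print(lo,ce[i].round(),st[i,4],"ztop %.3f"%top,np.round(r[0],1),np.round(r[1],1),round(r[2],1))
crop=cv2.resize(c[155:265,160:380],None,fx=3.6,fy=3.6,interpolation=cv2.INTER_CUBIC);save("crop1",crop)
E
```

```text
-0.0002298645836114055
0.008 [455. 102.] 4208 ztop 0.082 [ 937.6 -422.5] [124.3 242.5] 8.4
0.008 [186. 100.] 3021 ztop 0.078 [938.1 357.3] [159.1  73.1] 89.3
0.008 [108. 101.] 774 ztop 0.079 [928.5 575.2] [49.3 91.2] 89.9
0.008 [337. 135.] 1318 ztop 0.056 [838.  -82.8] [ 87.7 120. ] 0.1
0.008 [232. 143.] 592 ztop 0.125 [803.  215.4] [29.3 27.2] 6.1
0.008 [282. 150.] 527 ztop 0.022 [797.4  77. ] [62.  73.5] 1.2
0.008 [397. 174.] 458 ztop 0.081 [ 722.3 -254.7] [50.4 51.7] 36.0
0.008 [308. 200.] 6585 ztop 0.055 [604.6  -1.9] [248.9 264.2] 0.9
0.008 [184. 196.] 947 ztop 0.066 [650.3 344.7] [90.8 63.7] 2.3
0.008 [445. 225.] 236 ztop 0.052 [ 577.1 -389.9] [60.2 21.2] 0.0
0.008 [392. 231.] 531 ztop 0.052 [ 559.4 -239.5] [59.9 61.8] 72.8
0.008 [418. 254.] 337 ztop 0.017 [ 497.9 -316.6] [58.8 56.8] 88.2
0.008 [276. 275.] 352 ztop 0.045 [430.3  81.7] [40.1 60.3] 86.1
0.008 [232. 276.] 370 ztop 0.045 [426.8 203. ] [58.8 41. ] 1.5
0.008 [449. 281.] 648 ztop 0.053 [ 421.2 -395.9] [68.6 61. ] 74.7
0.008 [391. 280.] 273 ztop 0.053 [ 420.6 -235.7] [60.  29.1] 18.9
0.008 [495. 291.] 662 ztop 0.052 [ 
[... 586 characters left out ...]
19.6 16. ] 4.2
0.06 [104.  97.] 500 ztop 0.080 [928.5 575.2] [49.3 91.2] 89.9
0.06 [157. 100.] 79 ztop 0.100 [913.6 426.6] [18.7 17.5] 42.6
0.06 [171. 101.] 77 ztop 0.100 [914.4 385.9] [17.2 17.1] 63.4
0.06 [192. 101.] 70 ztop 0.100 [912.6 326.3] [17.4 16.7] 17.9
0.06 [206. 101.] 71 ztop 0.100 [913.5 288. ] [19.  16.3] 55.8
0.06 [230. 140.] 451 ztop 0.127 [802.9 215.4] [29.2 27.2] 7.3
0.06 [399. 170.] 301 ztop 0.082 [ 722.2 -254.9] [51.  50.7] 43.9
0.06 [175. 193.] 246 ztop 0.068 [649.6 365. ] [90.5 23.3] 0.8
0.06 [189. 194.] 253 ztop 0.068 [651.1 324.9] [90.  23.9] 2.7
0.06 [301. 206.] 331 ztop 0.075 [619.3  14.1] [60.8 38.8] 1.2
0.06 [281. 208.] 333 ztop 0.075 [612.   68.7] [61.8 39. ] 1.9
```

View pics/crop1.png

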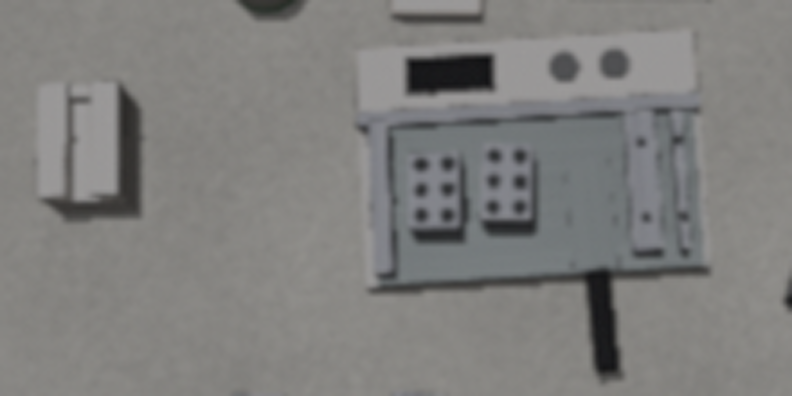

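```bash
cat >> h.py <<'E'
def plan(x,y,z,ang):
    """target TCP mm, ang = world heading (deg) of tool y (closing line); prints spin, then shift in tool axes after spin"""
    s=get_state(); M=att(s["tcp_rot"]); cur=np.degrees(np.arctan2(M[1,1],M[0,1]))
    d=(cur-ang+90)%180-90   # tool z down: +spin lowers world heading
    h=np.radians(cur-d); ty=np.array([np.cos(h),np.sin(h),0]); tz=np.array([0,0,-1.]); tx=np.cross(ty,tz)
    D=np.array([x,y,z])-1000*np.array(s["eef_pos"])
    print("q6 %.2f"%s["qpos"][5],"cur",cur.round(2),"spin %.2f"%d,"xyz",np.round([D@tx,D@ty,D@tz],1),"tilt",(M[:,2]).round(4),"pos",np.round(1000*np.array(s["eef_pos"]),1))
E
python3 - <<'E'
from h import *
d=np.load("top0.npz");P=d["P"];c=d["c"].astype(int)
z=P[...,2];x=P[...,0]*1000;y=P[...,1]*1000
box=(x>500)&(x<760)&(y<140)&(y>-170)
m=(box&(z>.046)&(z<.0605)).astype(np.uint8)
n,l,st,ce=cv2.connectedComponentsWithStats(m)
for i in range(1,n):
    if st[i,4]<30: continue
    t=P[l==i]*1000; r=cv2.minAreaRect(t[:,:2].astype(np.float32)); print("bar",ce[i].round(),st[i,4],np.round(r[0],1),np.round(r[1],1),round(r[2],1),np.median(t[:,2]))
# whole warmer
m=(box&(z>.02)&(z<.045)); 
t=P[m]*1000;print(t.min(0),t.max(0))
# handle dark
m=box&(c.sum(2)<90)&(z>.02)&(x<560); t=P[m]*1000
r=cv2.minAreaRect(t[:,:2].astype(np.float32)); print("handle",m.sum(),r,np.median(t[:,2]))
m=(x>480)&(x<650)&(y<0)&(y>-110)&(z>.0315)&(z<.045); t=P[m]*1000
print("blade",m.sum(),cv2.minAreaRect(t[:,:2].astype(np.float32)),np.median(t[:,2]))
print(get_state()["qpos"]); plan(470,-20,250,90)
E
```

```text
bar [349. 204.] 115 [ 628.6 -119. ] [110.6   8.2] 4.2 54.2094951213481
bar [339. 205.] 337 [627.  -90.1] [111.7  23.8] 4.3 54.606973419736974
bar [266. 210.] 235 [611.  112.2] [120.7  15.5] 4.1 53.94066734419689
[ 500.7695 -142.994    20.0346] [755.311  138.2609  44.9582]
handle 89 ((527.4986572265625, -56.664161682128906), (54.20174026489258, 14.216850280761719), 5.50822639465332) 43.317790598671465
blade 575 ((564.8504028320312, -55.38716125488281), (167.1134490966797, 106.62480163574219), 0.5085749626159668) 34.81039128486918
[ 1.139   0.2871  1.578   0.      1.2786 -0.15  ]
q6 -0.15 cur 73.85 spin -16.15 xyz [-282.6 -667.9   -5.9] tilt [-0.0009 -0.0019 -1.    ] pos [187.4 647.9 244.1]
```

```bash
python3 - <<'E'
from h import *
c=read_camera("wrist"); print(c["mount"],c["fx"])
plan(560,-30,280,94)
E
```

```text
[[-0.0007  0.9655  0.2603  0.0663]
 [ 1.      0.0005  0.0007  0.0001]
 [ 0.0006  0.2603 -0.9655 -0.1287]
 [ 0.      0.      0.      1.    ]] 384.69714296736555
q6 -0.15 cur 73.85 spin -20.15 xyz [-324.3 -702.3  -35.8] tilt [-0.0008 -0.0017 -1.    ] pos [187.5 647.9 244.2]
```

Request:
step_arm --commands '[{"gripper":-1,"spin":-7},{"spin":-7},{"spin":-6},{"x":-20,"y":-44,"z":-5},{"x":-20,"y":-44,"z":-5},{"x":-20,"y":-44,"z":-5},{"x":-20,"y":-44,"z":-5},{"x":-20,"y":-44,"z":-5},{"x":-20,"y":-44,"z":-5},{"x":-20,"y":-44,"z":-5}]' --force 60

```text
invalid input
```

Request:
step_arm --commands '[{"x":-20,"y":-44},{"x":-20,"y":-44},{"x":-20,"y":-44},{"x":-20,"y":-44},{"x":-20,"y":-44},{"x":-20,"y":-44},{"x":-20,"y":-44},{"x":-20,"y":-44},{"x":-20,"y":-42},{}]'

```text
invalid input
```

```bash
python3 - <<'E'
from h import *
plan(560,-30,280,94)
c,P=cloud("wrist"); save("w1",c["color"]); np.savez("w1.npz",P=P,c=c["color"])
E
```

```text
q6 -0.15 cur 73.85 spin -20.15 xyz [-324.3 -702.3  -35.8] tilt [-0.0008 -0.0017 -1.    ] pos [187.5 647.9 244.2]
```

View pics/w1.png

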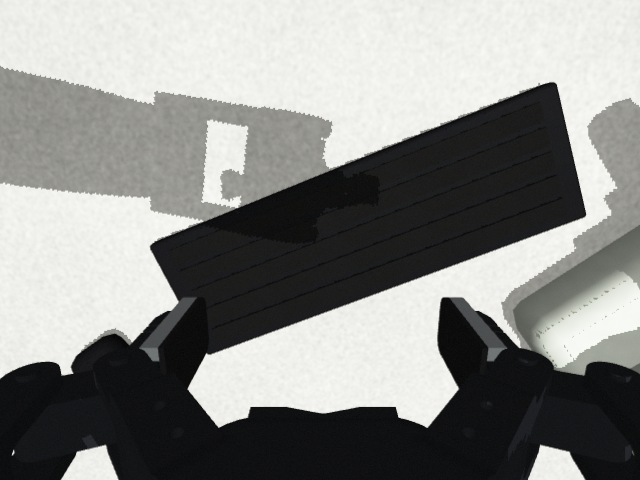

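The picture shows only the keyboard, because the move was refused. Each row probably needs every field.

Request:
step_arm --commands '[{"gripper":-1,"x":0,"y":0,"z":0,"spin":-7},{"gripper":-1,"x":0,"y":0,"z":0,"spin":-7},{"gripper":-1,"x":0,"y":0,"z":0,"spin":-6},{"gripper":-1,"x":-20,"y":-44,"z":-5,"spin":0},{"gripper":-1,"x":-20,"y":-44,"z":-5,"spin":0},{"gripper":-1,"x":-20,"y":-44,"z":-5,"spin":0},{"gripper":-1,"x":-20,"y":-44,"z":-5,"spin":0},{"gripper":-1,"x":-20,"y":-44,"z":-5,"spin":0},{"gripper":-1,"x":-20,"y":-44,"z":-5,"spin":0},{"gripper":-1,"x":-20,"y":-44,"z":-5,"spin":0}]' --force 60

```text
time: 1.2
eef_pos: [0.3484, 0.3487, 0.2805]
tcp_rot: [-0.034, 0.999, 0.0, 0.0]
contact_force: [0.8, 0.7, -0.3]
opening: 0.997
finger_force: 0.0
```

Request:
step_arm --commands '[{"gripper":-1,"x":-20,"y":-44,"z":0,"spin":0},{"gripper":-1,"x":-20,"y":-44,"z":0,"spin":0},{"gripper":-1,"x":-20,"y":-44,"z":0,"spin":0},{"gripper":-1,"x":-20,"y":-44,"z":0,"spin":0},{"gripper":-1,"x":-20,"y":-44,"z":0,"spin":0},{"gripper":-1,"x":-20,"y":-44,"z":0,"spin":0},{"gripper":-1,"x":-20,"y":-44,"z":0,"spin":0},{"gripper":-1,"x":-20,"y":-44,"z":0,"spin":0},{"gripper":-1,"x":-20,"y":-42,"z":0,"spin":0},{"gripper":-1,"x":0,"y":0,"z":0,"spin":0}]'

```text
time: 2.2
eef_pos: [0.5558, -0.0352, 0.2799]
tcp_rot: [-0.031, 1.0, -0.001, 0.0]
contact_force: [-0.3, 1.2, -0.2]
opening: 0.998
finger_force: 0.0
```

```bash
python3 - <<'E'
from h import *
plan(560,-30,280,94)
c,P=cloud("wrist"); save("w2",c["color"]); np.savez("w2.npz",P=P,c=c["color"])
E
```

```text
q6 -1.88 cur 93.53 spin -0.47 xyz [-4.6  4.9 -0.1] tilt [ 0.0001 -0.0014 -1.    ] pos [555.8 -35.2 279.9]
```

View pics/w2.png

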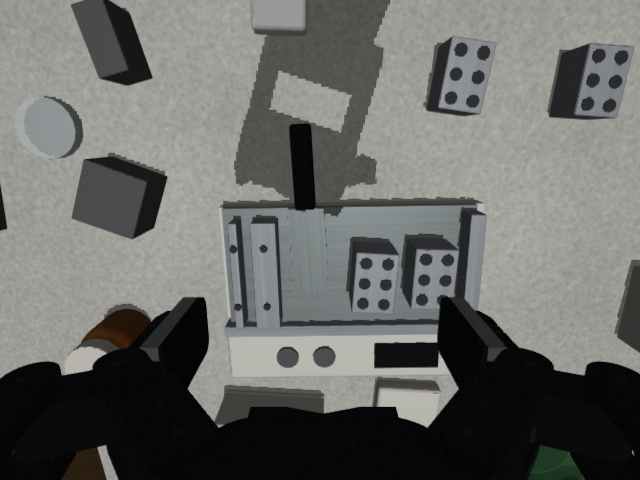

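The wrist view shows the handle at (302,165), the blade on the bed at (310,250), and the thick bar at (264,272) nearer the row with the thin bar behind it. The gap with four blocks is therefore 24 mm, so the 20 mm filler fits.

```bash
python3 - <<'E'
from h import *
d=np.load("w2.npz");P=d["P"]*1000;c=d["c"].astype(int)
z=P[...,2];v,u=np.mgrid[0:480,0:640]
ok=(v<325)&~((u<210)&(v>295))&~((u>435)&(v>295))
print("bench",np.nanmedian(z[130:160,520:540]),"bed",np.nanmedian(z[270:310,290:340]), "bench2",np.nanmedian(z[150:190,240:280]))
def rects(m,tag,mn=150):
    n,l,st,ce=cv2.connectedComponentsWithStats((m).astype(np.uint8))
    for i in range(1,n):
        if st[i,4]<mn: continue
        t=P[l==i]; a=t[:,:2]
        r=cv2.minAreaRect(a.astype(np.float32)); print(tag,ce[i].round(),st[i,4],np.round(r[0],1),np.round(r[1],1),round(r[2],2),np.median(t[:,2]).round(1))
rects(ok&(z>50)&(z<58),"bars")
rects(ok&(z>68)&(z<78),"blk")
rects(ok&(z>38)&(z<47)&(u<430),"h40-46")
m=ok&(u>285)&(u<320)&(v<212)&(c.sum(2)<100)&(z>35); rects(m,"handle")
# blade: step above bed, local
sub=(u>285)&(u<345)&(v>215)&(v<315)
bed=ok&(u>283)&(u<345)&(v>213)&(v<320)
A=P[bed]; 
h,e=np.histogram(A[:,2],bins=np.arange(24,40,1)); print(h,e)
rects(bed&(z>32.0)&(z<37),"blade",60)
rects(ok&(z>38)&(z<46)&(v<130),"benchblk")
E
```

```text
bench 0.04254001729875334 bed 30.848043615943844 bench2 0.175299735027723
bars [99. 37.] 1490 [ 421.7 -232.6] [59.6 28. ] 18.69 50.6
bars [108. 199.] 2372 [ 560.5 -237. ] [59.7 59.6] 72.85 50.6
bars [474. 254.] 1402 [593.  113.1] [83.  15.9] 4.32 54.9
bars [235. 273.] 918 [ 626.9 -116.7] [104.8   8.6] 4.23 55.0
bars [265. 273.] 2551 [625.8 -87.9] [107.1  24.3] 4.37 55.1
bars [418. 260.] 206 [603.9  58. ] [32.5 70. ] 57.55 54.0
blk [432. 276.] 2415 [612.9  71.7] [60.4 40.3] 2.01 72.1
blk [374. 282.] 2588 [620.5  17. ] [60.6 40.3] 0.36 72.2
h40-46 [119.  43.] 402 [ 422.6 -220.6] [24.4 65. ] 84.42 42.5
h40-46 [302. 166.] 1823 [520.3 -57.3] [80.  20.1] 6.53 43.9
h40-46 [132. 192.] 380 [ 551.1 -218.6] [83.1 41.7] 27.43 42.9
h40-46 [241. 268.] 218 [ 628.5 -112.8] [108.9   7. ] 7.89 42.4
h40-46 [410. 260.] 166 [609.7  53.2] [19.9 61.8] 71.5 43.0
handle [302. 166.] 1763 [519.8 -57. ] [79.1 19.4] 6.66 44.0
[   0    0    0    6  241 1454 1542  381  211 1079 1209  305   15    0
    0] [24 25 26 27 28 29 30 31 32 33 34 35 36 37 38 39]
blade [308. 253.] 2800 [607.1 -47.4] [85.6 36.2] 6.48 34.1
benchblk [119.  44.] 356 [ 422.6 -220.6] [24.4 65. ] 84.42 42.1
benchblk [465.  75.] 3327 [431.   83.8] [40.6 60.2] 85.38 42.2
benchblk [602.  80.] 3407 [428.1 205.6] [60.2 41.7] 0.4 42.2
```

```bash
python3 - <<'E'
from h import *
plan(532,-56,34,96.5)
E
```

```text
q6 -1.88 cur 93.62 spin -2.88 xyz [ 25.2 -20.3 245.7] tilt [-0.0011  0.0002 -1.    ] pos [554.7 -33.  279.7]
```

Request:
step_arm --commands '[{"gripper":-1,"x":25,"y":-20,"z":0,"spin":-3},{"gripper":-1,"x":0,"y":0,"z":40,"spin":0},{"gripper":-1,"x":0,"y":0,"z":40,"spin":0},{"gripper":-1,"x":0,"y":0,"z":40,"spin":0},{"gripper":-1,"x":0,"y":0,"z":40,"spin":0},{"gripper":-1,"x":0,"y":0,"z":35,"spin":0},{"gripper":-1,"x":0,"y":0,"z":0,"spin":0},{"gripper":-1,"x":0,"y":0,"z":0,"spin":0},{"gripper":-1,"x":0,"y":0,"z":0,"spin":0},{"gripper":-1,"x":0,"y":0,"z":0,"spin":0}]'

```text
time: 3.25
eef_pos: [0.5323, -0.0524, 0.0881]
tcp_rot: [-0.06, 0.998, -0.001, 0.002]
contact_force: [-0.3, -0.6, 0.0]
opening: 0.999
finger_force: 0.0
```

```bash
python3 - <<'E'
from h import *
for i in range(3): plan(532,-56,34,96.5); cc=read_camera("wrist")
c,P=cloud("wrist"); P=P*1000; z=P[...,2]; v,u=np.mgrid[0:480,0:640]
m=(z>38)&(z<48)&(c["color"].astype(int).sum(2)<110)&(abs(P[...,1]+57)<25)&(abs(P[...,0]-520)<45)&(v<400)
t=P[m]; print(m.sum(),t.min(0),t.max(0),cv2.minAreaRect(t[:,:2].astype(np.float32)))
save("w3",c["color"])
E
```

```text
q6 -1.98 cur 96.87 spin 0.37 xyz [ 0.7 -3.5 54.1] tilt [ 0.0048 -0.0014 -1.    ] pos [532.3 -52.4  88.1]
q6 -1.98 cur 96.87 spin 0.37 xyz [ 0.5 -3.5 53.8] tilt [ 0.0043 -0.0012 -1.    ] pos [532.1 -52.4  87.8]
q6 -1.98 cur 96.86 spin 0.36 xyz [ 0.2 -3.6 53.4] tilt [ 0.0036 -0.001  -1.    ] pos [531.8 -52.4  87.4]
6659 [479.6413 -70.8544  38.0761] [559.2156 -43.2366  47.2504] ((519.452880859375, -57.26578903198242), (78.67849731445312, 19.878568649291992), 6.456687927246094)
```

Request:
step_arm --commands '[{"gripper":-1,"x":0,"y":-3.5,"z":18,"spin":0},{"gripper":-1,"x":0,"y":0,"z":18,"spin":0},{"gripper":-1,"x":0,"y":0,"z":17,"spin":0},{"gripper":1,"x":0,"y":0,"z":0,"spin":0},{"gripper":1,"x":0,"y":0,"z":0,"spin":0},{"gripper":1,"x":0,"y":0,"z":0,"spin":0},{"gripper":1,"x":0,"y":0,"z":0,"spin":0},{"gripper":1,"x":0,"y":0,"z":0,"spin":0},{"gripper":1,"x":0,"y":0,"z":0,"spin":0},{"gripper":1,"x":0,"y":0,"z":0,"spin":0}]' --force 80

```text
time: 4.45
eef_pos: [0.5317, -0.0559, 0.0335]
tcp_rot: [-0.06, 0.998, -0.0, 0.001]
contact_force: [-1.0, 0.2, 6.5]
opening: 0.221
finger_force: 78.7
```

```bash
python3 - <<'E'
from h import *
plan(532,-56,34,96.5); s=get_state(); print(s["opening"],s["finger_force"],s["contact_force"])
E
```

```text
q6 -1.98 cur 96.86 spin 0.36 xyz [-0.3 -0.1 -0.5] tilt [ 0.0017 -0.0006 -1.    ] pos [531.7 -55.9  33.5]
0.2210860183415184 78.73343825340271 [-1.0239  0.214   6.4788]
```

Request:
step_arm --commands '[{"gripper":1,"x":0,"y":0,"z":-15,"spin":0},{"gripper":1,"x":0,"y":0,"z":-25,"spin":0},{"gripper":1,"x":0,"y":0,"z":-40,"spin":0},{"gripper":1,"x":0,"y":0,"z":0,"spin":2},{"gripper":1,"x":0,"y":0,"z":0,"spin":2.5},{"gripper":1,"x":10,"y":20,"z":0,"spin":0},{"gripper":1,"x":10,"y":35,"z":0,"spin":0},{"gripper":1,"x":10,"y":40,"z":0,"spin":0},{"gripper":1,"x":10,"y":40,"z":0,"spin":0},{"gripper":1,"x":10,"y":40,"z":0,"spin":0}]'

```text
time: 5.45
eef_pos: [0.4728, 0.1185, 0.1127]
tcp_rot: [-0.02, 1.0, 0.0, -0.0]
contact_force: [0.2, 1.1, -0.8]
opening: 0.215
finger_force: 78.4
```

Request:
step_arm --commands '[{"gripper":1,"x":5,"y":40,"z":0,"spin":0},{"gripper":1,"x":0,"y":40,"z":0,"spin":0},{"gripper":1,"x":0,"y":40,"z":0,"spin":0},{"gripper":1,"x":0,"y":40,"z":0,"spin":0},{"gripper":1,"x":0,"y":30,"z":0,"spin":0},{"gripper":1,"x":0,"y":20,"z":0,"spin":0},{"gripper":1,"x":0,"y":10,"z":0,"spin":0},{"gripper":1,"x":0,"y":0,"z":0,"spin":0},{"gripper":1,"x":0,"y":0,"z":0,"spin":0},{"gripper":1,"x":0,"y":0,"z":0,"spin":0}]'

```text
time: 6.45
eef_pos: [0.4598, 0.3357, 0.1122]
tcp_rot: [-0.02, 1.0, -0.0, -0.0]
contact_force: [0.6, 0.1, -2.2]
opening: 0.219
finger_force: 78.4
```

```bash
python3 - <<'E'
from h import *
plan(458,341,100,92.4); s=get_state(); print(s["opening"],s["finger_force"],s["contact_force"])
c,P=cloud("wrist"); save("w4",c["color"]); np.savez("w4.npz",P=P,c=c["color"])
E
```

```text
q6 -1.16 cur 92.29 spin -0.11 xyz [ 1.5  5.4 12.2] tilt [-0.0005 -0.0005 -1.    ] pos [459.8 335.7 112.2]
0.21879403144863463 78.41392278671265 [ 0.5523  0.0738 -2.1801]
```

View pics/w4.png

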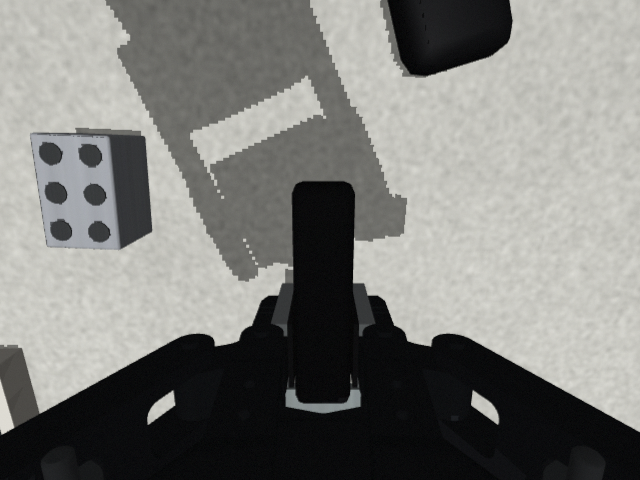

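```bash
python3 - <<'E'
from h import *
plan(458,341,100,92.4)
for n in("top","scene"):
    c,P=cloud(n); P=P*1000; np.savez(n+"1.npz",P=P,c=c["color"])
    if n=="scene": a=cv2.resize(c["color"][150:280,330:530],None,fx=3,fy=3,interpolation=cv2.INTER_CUBIC)
    else: b=cv2.resize(c["color"][140:270,130:330],None,fx=3,fy=3,interpolation=cv2.INTER_CUBIC)
    z=P[...,2]
    for tag,lo,hi,x0,x1,y0,y1 in(("roof",60,72,590,710,290,400),("blade",90,125,510,600,300,390)):
        m=((z>lo)&(z<hi)&(P[...,0]>x0)&(P[...,0]<x1)&(P[...,1]>y0)&(P[...,1]<y1)).astype(np.uint8)
        k,l,st,ce=cv2.connectedComponentsWithStats(m)
        for i in range(1,k):
            if st[i,4]<40: continue
            t=P[l==i]; r=cv2.minAreaRect(t[:,:2].astype(np.float32)); print(n,tag,ce[i].round(),st[i,4],np.round(r[0],1),np.round(r[1],1),round(r[2],2),np.percentile(t[:,2],[5,50,95]).round(1),t[:,0].max().round(1))
save("sc1",np.vstack([a,b])[:, :])
E
```

```text
q6 -1.16 cur 92.28 spin -0.12 xyz [ 1.7  5.4 12.3] tilt [-0.0004 -0.0003 -1.    ] pos [459.9 335.7 112.3]
top roof [175. 193.] 246 [649.9 364.9] [90.2 23.3] 2.39 [60.9 64.2 69. ] 695.2
top roof [189. 194.] 247 [650.2 325.3] [90.4 23.9] 2.49 [60.6 64.7 69.7] 695.2
top blade [179. 227.] 305 [543.9 335.5] [66.3 37.7] 0.15 [106.  112.  116.8] 577.1
scene roof [469. 212.] 195 [650.4 363.9] [92.5 30.4] 1.15 [60.6 63.6 66.3] 696.9
scene roof [460. 217.] 199 [653.3 325.9] [91.2 27.6] 1.65 [60.8 63.4 66.9] 699.2
scene blade [435. 183.] 214 [545.4 338. ] [70.1 44.3] 4.03 [107.6 110.8 113.5] 581.5
```

```bash
python3 - <<'E'
import cv2; i=cv2.imread("pics/sc1.png"); print(i.shape); cv2.imwrite("pics/sc1b.png",cv2.resize(i,(461,600)))
E
```

```text
(780, 600, 3)
```

View pics/sc1b.png

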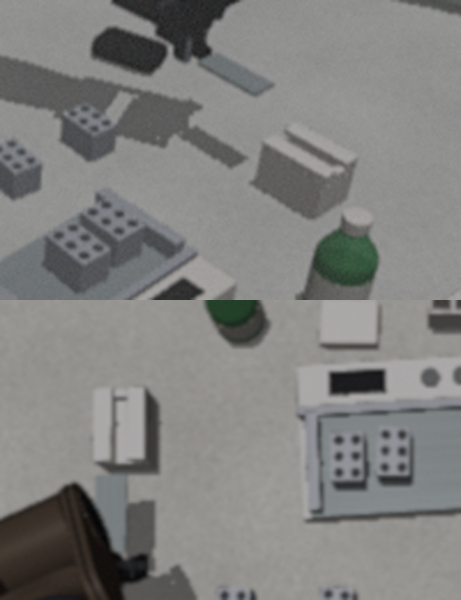

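Request:
step_arm --commands '[{"gripper":1,"x":0,"y":5.4,"z":0,"spin":0},{"gripper":1,"x":0,"y":0,"z":15,"spin":0},{"gripper":1,"x":0,"y":0,"z":20,"spin":0},{"gripper":1,"x":0,"y":0,"z":15,"spin":0},{"gripper":1,"x":0,"y":0,"z":10,"spin":0},{"gripper":1,"x":0,"y":0,"z":0,"spin":0},{"gripper":1,"x":0,"y":0,"z":0,"spin":0},{"gripper":1,"x":-10,"y":0,"z":0,"spin":0},{"gripper":1,"x":-5,"y":0,"z":0,"spin":0},{"gripper":1,"x":0,"y":0,"z":0,"spin":0}]'

```text
time: 7.6
eef_pos: [0.4764, 0.3431, 0.0535]
tcp_rot: [-0.02, 1.0, 0.001, 0.001]
contact_force: [-0.1, -0.7, -1.5]
opening: 0.215
finger_force: 78.4
```

```bash
python3 - <<'E'
from h import *
plan(473.5,341,52.5,92.3); s=get_state(); print(s["contact_force"])
for n in("top","scene"):
    c,P=cloud(n); P=P*1000
    z=P[...,2]
    m=((z>40)&(z<59)&(P[...,0]>500)&(P[...,0]<603)&(P[...,1]>315)&(P[...,1]<365)).astype(np.uint8)
    k,l,st,ce=cv2.connectedComponentsWithStats(m)
    for i in range(1,k):
            if st[i,4]<40: continue
            t=P[l==i]; r=cv2.minAreaRect(t[:,:2].astype(np.float32)); print(n,ce[i].round(),st[i,4],np.round(r[0],1),np.round(r[1],1),round(r[2],2),np.percentile(t[:,2],[5,50,95]).round(1),t.min(0),t.max(0))
E
```

```text
q6 -1.16 cur 92.32 spin 0.02 xyz [ 3. -2.  1.] tilt [ 0.0025  0.0011 -1.    ] pos [476.4 343.1  53.5]
[-0.1321 -0.6845 -1.4723]
top [183. 227.] 311 [549.9 343.2] [91.5 37.3] 1.9 [48.  52.8 57.5] [504.7488 324.1984  43.8538] [595.4575 362.4893  58.999 ]
scene [434. 200.] 284 [548.5 343.2] [96.4 41.7] 0.35 [48.3 52.  55.7] [500.3439 322.1323  45.642 ] [596.8292 363.8602  58.2992]
```

Request:
step_arm --commands '[{"gripper":1,"x":0,"y":-1.5,"z":0.5,"spin":0},{"gripper":1,"x":-5,"y":0,"z":0,"spin":0},{"gripper":1,"x":-5,"y":0,"z":0,"spin":0},{"gripper":1,"x":-5,"y":0,"z":0,"spin":0},{"gripper":1,"x":-5,"y":0,"z":0,"spin":0},{"gripper":1,"x":-5,"y":0,"z":0,"spin":0},{"gripper":1,"x":-5,"y":0,"z":0,"spin":0},{"gripper":1,"x":-5,"y":0,"z":0,"spin":0},{"gripper":1,"x":0,"y":0,"z":0,"spin":0},{"gripper":1,"x":0,"y":0,"z":0,"spin":0}]'

```text
time: 8.7
eef_pos: [0.5096, 0.3427, 0.0517]
tcp_rot: [-0.02, 1.0, -0.0, -0.0]
contact_force: [-0.1, 0.8, -0.9]
opening: 0.215
finger_force: 78.4
```

Request:
step_arm --commands '[{"gripper":1,"x":-7,"y":0,"z":0,"spin":0},{"gripper":1,"x":-7,"y":0,"z":0,"spin":0},{"gripper":1,"x":-7,"y":0,"z":0,"spin":0},{"gripper":1,"x":-7,"y":0,"z":0,"spin":0},{"gripper":1,"x":-7,"y":0,"z":0,"spin":0},{"gripper":1,"x":-7,"y":0,"z":0,"spin":0},{"gripper":1,"x":-6,"y":0,"z":0,"spin":0},{"gripper":1,"x":-4,"y":0,"z":0,"spin":0},{"gripper":1,"x":0,"y":0,"z":0,"spin":0},{"gripper":1,"x":0,"y":0,"z":0,"spin":0}]'

```text
time: 9.7
eef_pos: [0.5614, 0.3448, 0.0517]
tcp_rot: [-0.021, 1.0, -0.0, -0.0]
contact_force: [-1.1, 0.3, -0.8]
opening: 0.22
finger_force: 78.4
```

Request:
step_arm --commands '[{"gripper":1,"x":-2,"y":0,"z":0,"spin":0},{"gripper":1,"x":-2,"y":0,"z":0,"spin":0},{"gripper":1,"x":-2,"y":0,"z":0,"spin":0},{"gripper":1,"x":-1,"y":0,"z":0,"spin":0},{"gripper":1,"x":-1,"y":0,"z":0,"spin":0},{"gripper":1,"x":-1,"y":0,"z":0,"spin":0},{"gripper":1,"x":-1,"y":0,"z":0,"spin":0},{"gripper":1,"x":0,"y":0,"z":0,"spin":0},{"gripper":1,"x":0,"y":0,"z":0,"spin":0},{"gripper":1,"x":0,"y":0,"z":0,"spin":0}]'

```text
time: 10.7
eef_pos: [0.5675, 0.345, 0.0507]
tcp_rot: [-0.021, 1.0, -0.001, -0.005]
contact_force: [-10.9, -1.2, 3.0]
opening: 0.218
finger_force: 79.1
```

Request:
step_arm --commands '[{"gripper":1,"x":0,"y":0,"z":1,"spin":0},{"gripper":1,"x":0,"y":0,"z":1.5,"spin":0},{"gripper":1,"x":-1,"y":0,"z":0,"spin":0},{"gripper":1,"x":0,"y":0,"z":0,"spin":0},{"gripper":0,"x":0,"y":0,"z":0,"spin":0},{"gripper":-0.4,"x":0,"y":0,"z":0,"spin":0},{"gripper":-0.4,"x":0,"y":0,"z":0,"spin":0},{"gripper":-0.4,"x":0,"y":0,"z":0,"spin":0},{"gripper":-0.4,"x":0,"y":0,"z":-20,"spin":0},{"gripper":-0.4,"x":0,"y":0,"z":-20,"spin":0}]'

```text
time: 11.7
eef_pos: [0.5723, 0.3449, 0.0888]
tcp_rot: [-0.02, 1.0, -0.0, -0.001]
contact_force: [0.6, 0.2, -0.1]
opening: 0.702
finger_force: 0.0
```

Request:
step_arm --commands '[{"gripper":-0.4,"x":0,"y":0,"z":-30,"spin":0},{"gripper":-0.4,"x":0,"y":0,"z":-30,"spin":0},{"gripper":-0.4,"x":0,"y":0,"z":-30,"spin":0},{"gripper":-0.4,"x":30,"y":-30,"z":-30,"spin":0},{"gripper":-0.4,"x":20,"y":-40,"z":0,"spin":0},{"gripper":-0.4,"x":20,"y":-40,"z":0,"spin":0},{"gripper":-0.4,"x":20,"y":-40,"z":0,"spin":0},{"gripper":-0.4,"x":20,"y":-20,"z":0,"spin":0},{"gripper":-0.4,"x":0,"y":0,"z":0,"spin":0},{"gripper":-0.4,"x":0,"y":0,"z":0,"spin":0}]'

```text
time: 12.7
eef_pos: [0.4711, 0.1718, 0.2088]
tcp_rot: [-0.02, 1.0, 0.0, 0.001]
contact_force: [-0.9, 0.5, -1.8]
opening: 0.7
finger_force: 0.0
```

```bash
cat >> h.py <<'E'
def rects(P,m,tag,mn=150):
    n,l,st,ce=cv2.connectedComponentsWithStats((m).astype(np.uint8))
    for i in range(1,n):
        if st[i,4]<mn: continue
        t=P[l==i]; r=cv2.minAreaRect(t[:,:2].astype(np.float32)); print(tag,ce[i].round(),st[i,4],np.round(r[0],1),np.round(r[1],1),round(r[2],2),"z",np.percentile(t[:,2],[5,50,95]).round(1))
E
python3 - <<'E'
from h import *
plan(430,205,200,90)
for n in("top","scene"):
    c,P=cloud(n); P=P*1000; z=P[...,2]
    m=(c["color"].astype(int).sum(2)<110)&(z>35)&(z<75)&(P[...,0]>490)&(P[...,0]<640)&(P[...,1]>300)&(P[...,1]<400)
    rects(P,m,n+" handle",15)
    m=(z>60)&(z<72)&(P[...,0]>590)&(P[...,0]<710)&(P[...,1]>290)&(P[...,1]<400); rects(P,m,n+" roof",100)
c,P=cloud("wrist");P=P*1000;z=P[...,2]; save("w5",c["color"])
v=np.mgrid[0:480,0:640][0]
rects(P,(z>38)&(z<46)&(v<300),"wblk")
E
```

```text
q6 -1.46 cur 92.28 spin 2.28 xyz [41.1 33.2  8.8] tilt [ 0.0018  0.0005 -1.    ] pos [471.1 171.8 208.8]
top handle [181. 219.] 41 [572.7 341.5] [37.8 18.2] 3.37 z [54.5 59.2 62.9]
top roof [175. 193.] 247 [649.7 364.7] [90.4 22.9] 2.48 z [60.9 64.7 69.8]
top roof [189. 194.] 259 [650.  325.5] [89.7 24.1] 2.07 z [60.5 64.3 69.1]
scene roof [469. 212.] 200 [650.8 366. ] [90.1 27.1] 1.91 z [60.5 63.5 66.6]
scene roof [460. 217.] 203 [652.7 325.8] [92.8 26.5] 3.94 z [60.6 63.8 66.6]
wblk [209. 164.] 4268 [430.8  84.2] [40.4 60.1] 86.19 z [40.9 42.3 43.6]
wblk [369. 166.] 4199 [427.8 206. ] [40.1 59.9] 89.93 z [40.9 42.2 43.5]
```

```bash
python3 - <<'E'
from h import *
for n in("top","scene"):
    c,P=cloud(n); P=P*1000; z=P[...,2]; g=c["color"].astype(int).sum(2)
    reg=(z>40)&(z<85)&(P[...,0]>470)&(P[...,0]<603)&(P[...,1]>315)&(P[...,1]<370)
    for th in(110,180,240): rects(P,reg&(g<th),n+" handle<%d"%th,15)
    rects(P,reg&(g>=240),n+" bright",8)
E
```

```text
top handle<110 [181. 220.] 39 [568.8 341.2] [44.8 18.2] 0.86 z [53.7 58.2 64. ]
top handle<180 [180. 224.] 81 [556.4 341.5] [76.5 19. ] 0.77 z [53.7 57.9 63.3]
top handle<240 [180. 225.] 94 [557.4 342.7] [78.  23.8] 3.52 z [52.1 57.8 63.6]
top bright [183. 213.] 29 [599.1 344.4] [ 7.9 31.7] 1.04 z [43.7 49.1 53.2]
scene handle<180 [436. 202.] 133 [559.6 337.9] [75.1 18.2] 5.5 z [48.7 55.8 59.9]
scene handle<240 [436. 202.] 154 [558.  339.6] [78.4 18.4] 2.02 z [47.9 55.7 59.9]
scene bright [436. 199.] 30 [556.  343.8] [79.9 21.5] 2.28 z [54.9 57.  60.4]
```

```bash
python3 - <<'E'
from h import *
d=np.load("w2.npz");P=d["P"]*1000
a=np.radians(4.3); xh=np.array([np.cos(a),np.sin(a)]); yh=np.array([-xh[1],xh[0]])
X=P[...,:2]@xh; Y=P[...,:2]@yh; z=P[...,2]
# rim profile: per Y strip, z vs X
for y0 in(-125,-60,-10):
    m=(abs(Y-y0)<6)&(X>640)&(X<720)
    for x0 in range(650,712,4):
        k=m&(abs(X-x0)<2)
        if k.sum()>4: print((x0,np.nanmedian(z[k]).round(1)),end=" ")
    print()
# fence inner face / front edge / bar inner faces
m=(abs(Y+60)<15)&(z>25)&(X<600); print("front edge X",np.percentile(X[m],0.5))
m=(z>50)&(z<58)&(Y>40)&(Y<90)&(X<630)
print("fence Y",np.percentile(Y[m],[1,99]))
m=(z>52)&(z<58)&(Y>-150)&(Y<-118); print("thick Y",np.percentile(Y[m],[1,99]))
# refine yaw from fence + thick lateral edges
t=P[(z>52)&(z<58)&(Y>-150)&(Y<-118)]; print(cv2.fitLine(t[:,:2].astype(np.float32),cv2.DIST_L2,0,.01,.01)[:2].ravel())
t=P[(z>52)&(z<58)&(Y>50)&(Y<80)]; print(cv2.fitLine(t[:,:2].astype(np.float32),cv2.DIST_L2,0,.01,.01)[:2].ravel())
E
```

```text
(650, np.float64(54.0)) (654, np.float64(54.1)) (658, np.float64(54.2)) (662, np.float64(54.1)) (666, np.float64(54.7)) (670, np.float64(53.8)) (674, np.float64(44.8)) (678, np.float64(33.3)) (682, np.float64(40.3)) (686, np.float64(39.9)) (690, np.float64(39.8)) (694, np.float64(34.3)) (698, np.float64(34.3)) (702, np.float64(33.9)) (706, np.float64(34.3)) (710, np.float64(36.5)) 
(650, np.float64(30.2)) (654, np.float64(30.2)) (658, np.float64(30.2)) (662, np.float64(29.9)) (666, np.float64(29.8)) (670, np.float64(30.0)) (674, np.float64(30.0)) (678, np.float64(34.1)) (682, np.float64(39.7)) (686, np.float64(40.0)) (690, np.float64(39.8)) (694, np.float64(34.6)) (698, np.float64(33.9)) (702, np.float64(34.0)) (706, np.float64(34.3)) (710, np.float64(33.9)) 
(650, np.float64(71.6)) (670, np.float64(30.5)) (674, np.float64(30.0)) (678, np.float64(33.4)) (682, np.float64(39.9)) (686, np.float64(40.0)) (690, np.float64(40.0)) (694, np.float64(34.3)) (698, np.float64(34.1)) (702, np.float64(34.1)) (706, np.float64(35.4)) (710, np.float64(35.0)) 
front edge X 530.9164072925405
fence Y [60.4559 75.8088]
thick Y [-146.3399 -122.6776]
[0.997  0.0769]
[0.9957 0.0925]
```

```bash
cat >> h.py <<'E'
_a=np.radians(4.35); xh=np.array([np.cos(_a),np.sin(_a)]); yh=np.array([-xh[1],xh[0]])
def planW(X,Y,z,ang=4.35): p=X*xh+Y*yh; print("world",p.round(1)); plan(p[0],p[1],z,ang)
def hat(p): p=np.array(p); return np.round([p@xh,p@yh],1)
E
python3 - <<'E'
from h import *
print(hat([612.9,71.7]),hat([620.5,17]))
plan(612.9,71.7,130,2)
E
```

```text
[616.6  25. ] [620.  -30.1]
q6 -1.46 cur 92.41 spin -89.59 xyz [ 106.  -138.    78.3] tilt [ 0.0003  0.0001 -1.    ] pos [471.2 172.8 208.3]
```

Request:
step_arm --commands '[{"gripper":-0.4,"x":0,"y":0,"z":0,"spin":8.5},{"gripper":-1,"x":0,"y":0,"z":0,"spin":8.5},{"gripper":-1,"x":0,"y":0,"z":0,"spin":8.5},{"gripper":-1,"x":0,"y":0,"z":0,"spin":8.5},{"gripper":-1,"x":0,"y":0,"z":0,"spin":8.5},{"gripper":-1,"x":0,"y":0,"z":0,"spin":8.5},{"gripper":-1,"x":0,"y":0,"z":0,"spin":8.5},{"gripper":-1,"x":0,"y":0,"z":0,"spin":8.5},{"gripper":-1,"x":0,"y":0,"z":0,"spin":8.5},{"gripper":-1,"x":0,"y":0,"z":0,"spin":8.5}]'

```text
time: 13.95
eef_pos: [0.471, 0.1727, 0.208]
tcp_rot: [0.662, 0.749, -0.0, -0.0]
contact_force: [-0.5, -0.6, 0.4]
opening: 0.999
finger_force: 0.0
```

Request:
step_arm --commands '[{"gripper":-1,"x":0,"y":0,"z":0,"spin":5.4},{"gripper":-1,"x":-26,"y":34,"z":0,"spin":0},{"gripper":-1,"x":-26,"y":34,"z":0,"spin":0},{"gripper":-1,"x":-26,"y":34,"z":0,"spin":0},{"gripper":-1,"x":-26,"y":34,"z":0,"spin":0},{"gripper":-1,"x":0,"y":0,"z":0,"spin":0},{"gripper":-1,"x":0,"y":0,"z":0,"spin":0},{"gripper":-1,"x":0,"y":0,"z":0,"spin":0},{"gripper":-1,"x":0,"y":0,"z":0,"spin":0},{"gripper":-1,"x":0,"y":0,"z":0,"spin":0}]'

```text
time: 14.95
eef_pos: [0.6094, 0.0738, 0.2084]
tcp_rot: [0.694, 0.72, 0.0, 0.0]
contact_force: [-0.4, -1.0, 0.5]
opening: 1.002
finger_force: 0.0
```

```bash
python3 - <<'E'
from h import *
c,P=cloud("wrist");P=P*1000;z=P[...,2];v,u=np.mgrid[0:480,0:640]; save("w6",c["color"])
rects(P,(z>68)&(z<78)&(v<330),"blk",300); rects(P,(z>38)&(z<46)&(v<330),"low",300)
plan(612.9,71.7,130,2)
E
```

```text
blk [606.  39.] 950 [786.  202.1] [15.2 52.8] 41.98 z [68.5 73.4 77.5]
blk [328. 233.] 4604 [612.8  72.2] [60.1 40.2] 1.91 z [70.9 72.2 73.6]
blk [335. 304.] 3998 [620.2  17.1] [60.1 41. ] 0.08 z [70.9 72.3 73.6]
low [70. 29.] 5267 [427.6 205.2] [62.  38.7] 0.1 z [40.7 42.3 43.7]
low [574.  44.] 596 [786.  205.4] [20.1 59.3] 35.88 z [38.4 41.9 45.5]
low [413. 235.] 2782 [678.7  59.4] [ 21.8 156.1] 6.09 z [38.8 40.1 41.2]
low [ 94. 200.] 4063 [430.7  84.3] [40.5 61.2] 86.24 z [40.8 42.3 43.7]
q6 -0.08 cur 2.02 spin 0.02 xyz [-2.   3.2 78.5] tilt [ 0.0004  0.     -1.    ] pos [609.6  73.6 208.5]
```

View pics/w6.png

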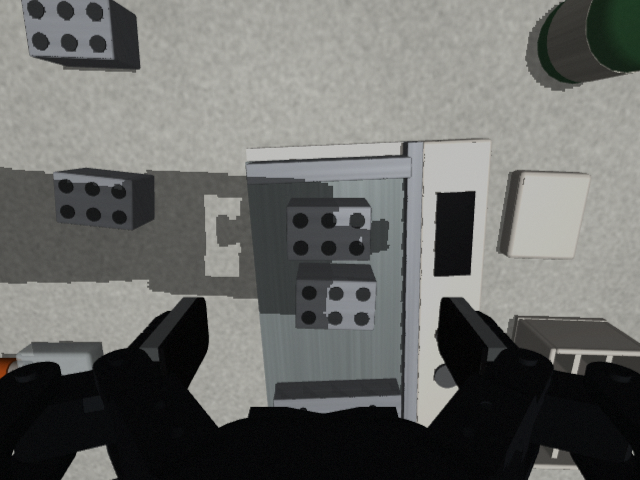

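The wrist view shows block A at (328,232) and block B at (335,300) on the bed, where predicted. I'll descend on A.

Request:
step_arm --commands '[{"gripper":-1,"x":1,"y":3.2,"z":0,"spin":0},{"gripper":-1,"x":0,"y":0,"z":40,"spin":0},{"gripper":-1,"x":0,"y":0,"z":40,"spin":0},{"gripper":-1,"x":0,"y":0,"z":35,"spin":0},{"gripper":-1,"x":0,"y":0,"z":20,"spin":0},{"gripper":-1,"x":0,"y":0,"z":15,"spin":0},{"gripper":-1,"x":0,"y":0,"z":0,"spin":0},{"gripper":1,"x":0,"y":0,"z":0,"spin":0},{"gripper":1,"x":0,"y":0,"z":0,"spin":0},{"gripper":1,"x":0,"y":0,"z":0,"spin":0}]' --force 60

```text
time: 16.0
eef_pos: [0.615, 0.0739, 0.0606]
tcp_rot: [0.695, 0.719, 0.002, 0.002]
contact_force: [1.8, 1.0, 8.3]
opening: 0.688
finger_force: 69.5
```

```bash
python3 - <<'E'
from h import *
s=get_state(); print(hat(1000*s["eef_pos"][:2]),s["opening"],s["finger_force"],s["contact_force"])
planW(646,38,62)
E
```

```text
[618.9  27. ] 0.6880363388417533 69.52801823616028 [1.7743 0.9709 8.2951]
world [641.3  86.9]
q6 -0.08 cur 1.96 spin -2.39 xyz [11.  27.1 -1.4] tilt [ 0.0045 -0.0002 -1.    ] pos [615.   73.9  60.6]
```

Request:
step_arm --commands '[{"gripper":1,"x":0,"y":0,"z":-4,"spin":0},{"gripper":1,"x":0,"y":0,"z":0,"spin":-2.4},{"gripper":1,"x":4,"y":9,"z":0,"spin":0},{"gripper":1,"x":4,"y":9,"z":0,"spin":0},{"gripper":1,"x":4,"y":9,"z":0,"spin":0},{"gripper":1,"x":0,"y":0,"z":0,"spin":0},{"gripper":1,"x":0,"y":0,"z":2,"spin":0},{"gripper":1,"x":0,"y":0,"z":2,"spin":0},{"gripper":1,"x":0,"y":0,"z":0,"spin":0},{"gripper":1,"x":0,"y":0,"z":0,"spin":0}]'

```text
time: 17.0
eef_pos: [0.64, 0.0882, 0.0606]
tcp_rot: [0.68, 0.733, 0.001, 0.0]
contact_force: [-3.9, 1.7, 6.7]
opening: 0.69
finger_force: 68.9
```

```bash
cat >> h.py <<'E'
def st():
    s=get_state(); f=np.array(s["contact_force"]); M=att(s["tcp_rot"]); h=np.degrees(np.arctan2(M[1,1],M[0,1]))
    print("t",round(s["time"],1),"hat",hat(1000*s["eef_pos"][:2]),"z",round(1000*s["eef_pos"][2],1),"Fhat",hat(f[:2]),"Fz",f[2].round(1),"open",round(s["opening"],3),"ff",round(s["finger_force"],1),"head",h.round(2))
E
python3 -c "
from h import *
st()"
```

```text
t 17.0 hat [644.9  39.4] z 60.6 Fhat [-3.8  2. ] Fz 6.7 open 0.69 ff 68.9 head 4.35
```

Request:
step_arm --commands '[{"gripper":1,"x":0,"y":1,"z":-0.5,"spin":0},{"gripper":1,"x":0,"y":1,"z":0,"spin":0},{"gripper":1,"x":0,"y":1,"z":0,"spin":0},{"gripper":1,"x":0,"y":1,"z":0,"spin":0},{"gripper":1,"x":1,"y":0,"z":0,"spin":0},{"gripper":1,"x":1,"y":0,"z":0,"spin":0},{"gripper":1,"x":1,"y":0,"z":0,"spin":0},{"gripper":1,"x":0,"y":0,"z":0,"spin":0},{"gripper":1,"x":0,"y":0,"z":0,"spin":0},{"gripper":1,"x":0,"y":0,"z":0,"spin":0}]'

```text
time: 18.0
eef_pos: [0.6441, 0.0902, 0.0606]
tcp_rot: [0.68, 0.733, 0.0, 0.001]
contact_force: [-1.9, -3.2, 6.1]
opening: 0.689
finger_force: 68.7
```

```bash
python3 -c "
from h import *
st()"
```

```text
t 18.0 hat [649.1  41.1] z 60.6 Fhat [-2.1 -3.1] Fz 6.1 open 0.689 ff 68.7 head 4.36
```

Request:
step_arm --commands '[{"gripper":1,"x":0,"y":1,"z":0,"spin":0},{"gripper":1,"x":0,"y":1,"z":0,"spin":0},{"gripper":1,"x":1,"y":0,"z":0,"spin":0},{"gripper":1,"x":1,"y":0,"z":0,"spin":0},{"gripper":1,"x":1,"y":0,"z":0,"spin":0},{"gripper":1,"x":0,"y":0,"z":0,"spin":0},{"gripper":1,"x":0,"y":0,"z":0,"spin":0},{"gripper":1,"x":0,"y":0,"z":0,"spin":0},{"gripper":1,"x":0,"y":0,"z":0,"spin":0},{"gripper":1,"x":0,"y":0,"z":0,"spin":0}]'

```text
time: 19.0
eef_pos: [0.6443, 0.0912, 0.0608]
tcp_rot: [0.68, 0.734, -0.003, 0.001]
contact_force: [-6.9, -9.2, 10.2]
opening: 0.688
finger_force: 69.3
```

```bash
python3 -c "
from h import *
st()"
```

```text
t 19.0 hat [649.4  42. ] z 60.8 Fhat [-7.6 -8.7] Fz 10.2 open 0.688 ff 69.3 head 4.38
```

Request:
step_arm --commands '[{"gripper":0,"x":0,"y":0,"z":0,"spin":0},{"gripper":-1,"x":0,"y":0,"z":0,"spin":0},{"gripper":-1,"x":0,"y":0,"z":0,"spin":0},{"gripper":-1,"x":0,"y":0,"z":0,"spin":0},{"gripper":-1,"x":0,"y":0,"z":-20,"spin":0},{"gripper":-1,"x":0,"y":0,"z":-40,"spin":0},{"gripper":-1,"x":-20,"y":-10,"z":-40,"spin":0},{"gripper":-1,"x":-26,"y":-10,"z":-40,"spin":0},{"gripper":-1,"x":-26,"y":-10,"z":0,"spin":0},{"gripper":-1,"x":0,"y":0,"z":0,"spin":4.3}]'

```text
time: 20.0
eef_pos: [0.621, 0.0181, 0.2011]
tcp_rot: [0.708, 0.706, 0.001, 0.002]
contact_force: [-0.8, 0.3, 0.3]
opening: 1.0
finger_force: 0.0
```

```bash
cat >> h.py <<'E'
def blks(name=None):
    st(); c,P=cloud("wrist");P=P*1000;z=P[...,2];v,u=np.mgrid[0:480,0:640]
    if name: save(name,c["color"])
    for tag,lo,hi in(("bed",68,78),("bench",38,46)):
        n,l,s,ce=cv2.connectedComponentsWithStats(((z>lo)&(z<hi)&(v<390)).astype(np.uint8))
        for i in range(1,n):
            if s[i,4]<500: continue
            t=P[l==i]; r=cv2.minAreaRect(t[:,:2].astype(np.float32)); print(tag,ce[i].round(),np.round(r[0],1),np.round(r[1],1),round(r[2],2),"hat",hat(r[0]))
E
python3 -c "
from h import *
blks()"
```

```text
t 20.0 hat [620.6 -29.1] z 201.1 Fhat [-0.7  0.4] Fz 0.3 open 1.0 ff 0.0 head -0.18
bed [357. 125.] [643.5  89.5] [60.1 40.2] 4.0 hat [648.4  40.5]
bed [322. 234.] [620.2  17.2] [60.1 40.3] 0.3 hat [619.7 -29.9]
bench [406. 231.] [686.2   3.3] [ 12.6 269.1] 4.42 hat [684.5 -48.7]
bench [ 60. 135.] [430.6  84.1] [40.  62.1] 85.69 hat [435.8  51.2]
bench [559. 294.] [817.1 -37.8] [105.6  52.4] 43.89 hat [811.8 -99.6]
bench [329. 334.] [626.4 -75.8] [109.3   2.3] 4.23 hat [ 618.9 -123.1]
bench [333. 373.] [ 629.3 -112.6] [109.3   2.4] 4.4 hat [ 619. -160.]
```

Request:
step_arm --commands '[{"gripper":-1,"x":-0.8,"y":-0.7,"z":40,"spin":0},{"gripper":-1,"x":0,"y":0,"z":40,"spin":0},{"gripper":-1,"x":0,"y":0,"z":35,"spin":0},{"gripper":-1,"x":0,"y":0,"z":15,"spin":0},{"gripper":-1,"x":0,"y":0,"z":10,"spin":0},{"gripper":-1,"x":0,"y":0,"z":0,"spin":0},{"gripper":1,"x":0,"y":0,"z":0,"spin":0},{"gripper":1,"x":0,"y":0,"z":0,"spin":0},{"gripper":1,"x":0,"y":0,"z":0,"spin":0},{"gripper":1,"x":0,"y":0,"z":0,"spin":0}]'

```text
time: 21.05
eef_pos: [0.6216, 0.0193, 0.0613]
tcp_rot: [0.707, 0.707, 0.001, 0.002]
contact_force: [-0.2, 0.8, 5.9]
opening: 0.686
finger_force: 68.1
```

```bash
python3 -c "
from h import *
st()"
```

```text
t 21.1 hat [621.2 -27.9] z 61.3 Fhat [-0.1  0.8] Fz 5.9 open 0.686 ff 68.1 head 0.05
```

Request:
step_arm --commands '[{"gripper":1,"x":0,"y":0,"z":-4,"spin":0},{"gripper":1,"x":0,"y":0,"z":0,"spin":-4.3},{"gripper":1,"x":9,"y":8,"z":0,"spin":0},{"gripper":1,"x":9,"y":8,"z":0,"spin":0},{"gripper":1,"x":8.5,"y":8,"z":0,"spin":0},{"gripper":1,"x":0,"y":0,"z":0,"spin":0},{"gripper":1,"x":0,"y":0,"z":2,"spin":0},{"gripper":1,"x":0,"y":0,"z":1.5,"spin":0},{"gripper":1,"x":0,"y":0,"z":0,"spin":0},{"gripper":1,"x":0,"y":0,"z":0,"spin":0}]'

```text
time: 22.05
eef_pos: [0.6423, 0.0485, 0.0614]
tcp_rot: [0.68, 0.733, 0.001, 0.0]
contact_force: [-2.2, 2.8, 7.4]
opening: 0.69
finger_force: 68.2
```

Request:
step_arm --commands '[{"gripper":1,"x":0,"y":1,"z":0,"spin":0},{"gripper":1,"x":0,"y":1,"z":0,"spin":0},{"gripper":1,"x":0,"y":1,"z":0,"spin":0},{"gripper":1,"x":0,"y":1,"z":0,"spin":0},{"gripper":1,"x":1,"y":1,"z":0,"spin":0},{"gripper":1,"x":1,"y":0,"z":0,"spin":0},{"gripper":1,"x":1,"y":0,"z":0,"spin":0},{"gripper":1,"x":0,"y":0,"z":0,"spin":0},{"gripper":1,"x":0,"y":0,"z":0,"spin":0},{"gripper":1,"x":0,"y":0,"z":0,"spin":0}]'

```text
time: 23.05
eef_pos: [0.6474, 0.0497, 0.0613]
tcp_rot: [0.68, 0.733, -0.0, 0.002]
contact_force: [-2.1, -2.4, 5.8]
opening: 0.687
finger_force: 68.1
```

```bash
python3 -c "
from h import *
st()"
```

```text
t 23.1 hat [649.3   0.5] z 61.3 Fhat [-2.3 -2.2] Fz 5.8 open 0.687 ff 68.1 head 4.34
```

Request:
step_arm --commands '[{"gripper":1,"x":1,"y":0,"z":0,"spin":0},{"gripper":1,"x":1,"y":0,"z":0,"spin":0},{"gripper":1,"x":1,"y":0,"z":0,"spin":0},{"gripper":1,"x":0,"y":1,"z":0,"spin":0},{"gripper":1,"x":1,"y":0.5,"z":0,"spin":0},{"gripper":1,"x":0,"y":0,"z":0,"spin":0},{"gripper":1,"x":0,"y":0,"z":0,"spin":0},{"gripper":1,"x":0,"y":0,"z":0,"spin":0},{"gripper":1,"x":0,"y":0,"z":0,"spin":0},{"gripper":1,"x":0,"y":0,"z":0,"spin":0}]'

```text
time: 24.05
eef_pos: [0.6474, 0.0521, 0.0615]
tcp_rot: [0.68, 0.733, -0.003, 0.001]
contact_force: [-6.0, -7.6, 8.6]
opening: 0.69
finger_force: 68.7
```

```bash
python3 -c "
from h import *
st()"
```

```text
t 24.1 hat [649.5   2.9] z 61.5 Fhat [-6.5 -7.1] Fz 8.6 open 0.69 ff 68.7 head 4.34
```

Request:
step_arm --commands '[{"gripper":0,"x":0,"y":0,"z":0,"spin":0},{"gripper":-1,"x":0,"y":0,"z":0,"spin":0},{"gripper":-1,"x":0,"y":0,"z":0,"spin":0},{"gripper":-1,"x":0,"y":0,"z":-20,"spin":0},{"gripper":-1,"x":0,"y":0,"z":-40,"spin":0},{"gripper":-1,"x":0,"y":0,"z":-40,"spin":0},{"gripper":-1,"x":8,"y":-35,"z":-20,"spin":0},{"gripper":-1,"x":10,"y":-45,"z":0,"spin":0},{"gripper":-1,"x":10,"y":-45,"z":0,"spin":0},{"gripper":-1,"x":10,"y":-45,"z":0,"spin":0}]'

```text
time: 25.05
eef_pos: [0.4735, 0.0806, 0.1791]
tcp_rot: [0.68, 0.733, 0.0, 0.0]
contact_force: [-0.1, 0.6, 0.1]
opening: 1.002
finger_force: 0.0
```

Request:
step_arm --commands '[{"gripper":-1,"x":10,"y":-43,"z":0,"spin":0},{"gripper":-1,"x":0,"y":0,"z":0,"spin":4.1},{"gripper":-1,"x":0,"y":0,"z":0,"spin":4.1},{"gripper":-1,"x":0,"y":0,"z":0,"spin":0},{"gripper":-1,"x":0,"y":0,"z":0,"spin":0},{"gripper":-1,"x":0,"y":0,"z":0,"spin":0},{"gripper":-1,"x":0,"y":0,"z":0,"spin":0},{"gripper":-1,"x":0,"y":0,"z":0,"spin":0},{"gripper":-1,"x":0,"y":0,"z":0,"spin":0},{"gripper":-1,"x":0,"y":0,"z":0,"spin":0}]'

```text
time: 26.05
eef_pos: [0.4316, 0.0869, 0.1791]
tcp_rot: [0.73, 0.683, -0.0, -0.0]
contact_force: [-0.9, -0.0, -0.3]
opening: 1.003
finger_force: 0.0
```

```bash
python3 -c "
from h import *
blks(); plan(430.6,84.1,30,-3.9)"
```

```text
t 26.1 hat [436.9  53.9] z 179.1 Fhat [-0.9  0. ] Fz -0.3 open 1.003 ff 0.0 head -3.84
bed [623. 250.] [623.3  68. ] [21.7 81.1] 7.03 hat [626.6  20.6]
bench [305.  49.] [427.5 206. ] [40.4 60.1] 89.81 hat [441.9 172.9]
bench [581. 240.] [615.   66.4] [ 2.8 77.9] 4.67 hat [618.2  19.5]
bench [391. 255.] [479.5  65.2] [40.5 60.3] 83.05 hat [483.1  28.6]
q6 0.03 cur -3.84 spin 0.06 xyz [ -2.9  -0.8 149.1] tilt [-0.0001  0.     -1.    ] pos [431.6  86.9 179.1]
```

Request:
step_arm --commands '[{"gripper":-1,"x":0,"y":0,"z":0,"spin":3.1},{"gripper":-1,"x":-14,"y":25,"z":0,"spin":0},{"gripper":-1,"x":-13,"y":25,"z":0,"spin":0},{"gripper":-1,"x":0,"y":0,"z":20,"spin":0},{"gripper":-1,"x":0,"y":0,"z":20,"spin":0},{"gripper":-1,"x":0,"y":0,"z":20,"spin":0},{"gripper":-1,"x":0,"y":0,"z":0,"spin":0},{"gripper":-1,"x":0,"y":0,"z":0,"spin":0},{"gripper":-1,"x":0,"y":0,"z":0,"spin":0},{"gripper":-1,"x":0,"y":0,"z":0,"spin":0}]'

```text
time: 27.1
eef_pos: [0.4788, 0.054, 0.1206]
tcp_rot: [0.749, 0.663, 0.001, 0.001]
contact_force: [0.0, 0.1, 0.2]
opening: 0.999
finger_force: 0.0
```

```bash
python3 -c "
from h import *
blks(); plan(479.5,65.2,31,-6.95)"
```

```text
t 27.1 hat [481.6  17.6] z 120.6 Fhat [0.  0.1] Fz 0.2 open 0.999 ff 0.0 head -6.94
bed [621. 205.] [622.1  68.1] [17.4 80.4] 5.12 hat [625.4  20.7]
bench [169.   6.] [427.3 186.5] [ 7.4 59.6] 83.75 hat [440.2 153.6]
bench [568. 200.] [615.4  67. ] [ 2.7 78.9] 4.68 hat [618.7  20.2]
bench [322. 235.] [479.6  65.2] [40.3 60. ] 83.8 hat [483.2  28.6]
q6 0.02 cur -6.94 spin 0.01 xyz [11.2 -0.6 89.5] tilt [ 0.0024 -0.0003 -1.    ] pos [478.7  54.  120.5]
```

Request:
step_arm --commands '[{"gripper":-1,"x":11,"y":-0.6,"z":0,"spin":-0.5},{"gripper":-1,"x":0,"y":0,"z":30,"spin":0},{"gripper":-1,"x":0,"y":0,"z":30,"spin":0},{"gripper":-1,"x":0,"y":0,"z":15,"spin":0},{"gripper":-1,"x":0,"y":0,"z":13,"spin":0},{"gripper":-1,"x":0,"y":0,"z":0,"spin":0},{"gripper":1,"x":0,"y":0,"z":0,"spin":0},{"gripper":1,"x":0,"y":0,"z":0,"spin":0},{"gripper":1,"x":0,"y":0,"z":0,"spin":0},{"gripper":1,"x":0,"y":0,"z":0,"spin":0}]'

```text
time: 28.15
eef_pos: [0.4802, 0.065, 0.0328]
tcp_rot: [0.746, 0.666, 0.001, 0.001]
contact_force: [-0.3, 0.3, 5.0]
opening: 0.689
finger_force: 66.9
```

```bash
python3 -c "
from h import *
st(); planW(645.5,-40,130)"
```

```text
t 28.1 hat [483.7  28.4] z 32.8 Fhat [-0.3  0.4] Fz 5.0 open 0.689 ff 66.9 head -6.45
world [646.7   9.1]
q6 0.04 cur -6.45 spin -10.80 xyz [-68.4 161.8 -97.2] tilt [ 0.0034 -0.0001 -1.    ] pos [480.2  65.   32.8]
```

Request:
step_arm --commands '[{"gripper":1,"x":0,"y":0,"z":-12,"spin":0},{"gripper":1,"x":0,"y":0,"z":-35,"spin":0},{"gripper":1,"x":0,"y":0,"z":-35,"spin":0},{"gripper":1,"x":0,"y":0,"z":0,"spin":-5.4},{"gripper":1,"x":0,"y":0,"z":0,"spin":-5.4},{"gripper":1,"x":-14,"y":25,"z":0,"spin":0},{"gripper":1,"x":-17,"y":40,"z":0,"spin":0},{"gripper":1,"x":-17,"y":40,"z":0,"spin":0},{"gripper":1,"x":-12,"y":37,"z":0,"spin":0},{"gripper":1,"x":-10,"y":20,"z":0,"spin":0}]'

```text
time: 29.15
eef_pos: [0.6476, 0.0067, 0.1135]
tcp_rot: [0.68, 0.733, 0.0, 0.0]
contact_force: [-0.5, 0.6, -1.5]
opening: 0.685
finger_force: 66.2
```

Request:
step_arm --commands '[{"gripper":1,"x":0,"y":0,"z":0,"spin":0},{"gripper":1,"x":0,"y":0,"z":0,"spin":0},{"gripper":1,"x":0,"y":0,"z":0,"spin":0},{"gripper":1,"x":0,"y":0,"z":0,"spin":0},{"gripper":1,"x":0,"y":0,"z":0,"spin":0},{"gripper":1,"x":0,"y":0,"z":0,"spin":0},{"gripper":1,"x":0,"y":0,"z":0,"spin":0},{"gripper":1,"x":0,"y":0,"z":0,"spin":0},{"gripper":1,"x":0,"y":0,"z":0,"spin":0},{"gripper":1,"x":0,"y":0,"z":0,"spin":0}]'

```text
time: 30.15
eef_pos: [0.6455, 0.0075, 0.1132]
tcp_rot: [0.68, 0.733, -0.0, -0.0]
contact_force: [0.2, -0.1, -1.3]
opening: 0.687
finger_force: 66.2
```

```bash
python3 -c "
from h import *
blks(); planW(645.5,-42.5,63)"
```

```text
t 30.1 hat [644.2 -41.4] z 113.2 Fhat [ 0.2 -0.1] Fz -1.3 open 0.687 ff 66.2 head 4.35
bed [334. 136.] [645.1  70. ] [60.3 80.3] 4.46 hat [648.5  20.9]
bench [408. 121.] [681.1  71.2] [ 12.3 133. ] 4.43 hat [684.5  19.3]
bench [593. 336.] [808.4 -24.4] [42.6 20.3] 35.25 hat [804.2 -85.6]
bench [302. 387.] [638.  -74.7] [86.1  2.2] 4.45 hat [ 630.5 -122.9]
world [646.9   6.6]
q6 -0.22 cur 4.35 spin 0.00 xyz [-1.1  1.3 50.2] tilt [ 0.0001 -0.     -1.    ] pos [645.5   7.5 113.2]
```

Row of two is tight (60.3 × 80.3). Lower the third.

Request:
step_arm --commands '[{"gripper":1,"x":-1.5,"y":1.5,"z":0,"spin":0},{"gripper":1,"x":0,"y":0,"z":20,"spin":0},{"gripper":1,"x":0,"y":0,"z":18,"spin":0},{"gripper":1,"x":0,"y":0,"z":5,"spin":0},{"gripper":1,"x":0,"y":0,"z":4,"spin":0},{"gripper":1,"x":0,"y":0,"z":2,"spin":0},{"gripper":1,"x":0,"y":0,"z":1,"spin":0},{"gripper":1,"x":0,"y":0,"z":0,"spin":0},{"gripper":1,"x":0,"y":0,"z":0,"spin":0},{"gripper":1,"x":0,"y":0,"z":0,"spin":0}]'

```text
time: 31.2
eef_pos: [0.6474, 0.0062, 0.0637]
tcp_rot: [0.68, 0.733, 0.0, 0.0]
contact_force: [-0.2, 0.3, -2.1]
opening: 0.689
finger_force: 66.2
```

Request:
step_arm --commands '[{"gripper":1,"x":1,"y":1,"z":0,"spin":0},{"gripper":1,"x":1,"y":1,"z":0,"spin":0},{"gripper":1,"x":0,"y":1,"z":0,"spin":0},{"gripper":1,"x":0,"y":1,"z":0,"spin":0},{"gripper":1,"x":1,"y":1,"z":0,"spin":0},{"gripper":1,"x":1,"y":0.5,"z":0,"spin":0},{"gripper":1,"x":0.5,"y":0,"z":0,"spin":0},{"gripper":1,"x":0,"y":0,"z":0,"spin":0},{"gripper":1,"x":0,"y":0,"z":0,"spin":0},{"gripper":1,"x":0,"y":0,"z":0,"spin":0}]'

```text
time: 32.2
eef_pos: [0.6508, 0.0093, 0.0632]
tcp_rot: [0.68, 0.734, -0.003, -0.001]
contact_force: [-5.7, -4.8, 1.9]
opening: 0.683
finger_force: 66.8
```

```bash
python3 -c "
from h import *
st()"
```

```text
t 32.2 hat [649.6 -40.1] z 63.2 Fhat [-6.  -4.4] Fz 1.9 open 0.683 ff 66.8 head 4.37
```

Request:
step_arm --commands '[{"gripper":1,"x":1,"y":0,"z":0.5,"spin":0},{"gripper":1,"x":0.5,"y":0,"z":0,"spin":0},{"gripper":1,"x":0,"y":0,"z":0,"spin":0},{"gripper":0,"x":0,"y":0,"z":0,"spin":0},{"gripper":-1,"x":0,"y":0,"z":0,"spin":0},{"gripper":-1,"x":0,"y":0,"z":0,"spin":0},{"gripper":-1,"x":0,"y":0,"z":-20,"spin":0},{"gripper":-1,"x":0,"y":0,"z":-40,"spin":0},{"gripper":-1,"x":0,"y":0,"z":-40,"spin":0},{"gripper":-1,"x":10,"y":-20,"z":-20,"spin":0}]'

```text
time: 33.2
eef_pos: [0.6354, 0.0204, 0.1884]
tcp_rot: [0.68, 0.733, 0.003, 0.004]
contact_force: [-0.1, -0.2, 0.1]
opening: 0.998
finger_force: 0.0
```

```bash
python3 -c "
from h import *
blks(); plan(427.5,206,180,0)"
```

```text
t 33.2 hat [635.1 -27.8] z 188.4 Fhat [-0.2 -0.2] Fz 0.1 open 0.998 ff 0.0 head 4.32
bed [342. 187.] [646.6  49.7] [ 60.2 119.7] 4.45 hat [648.5   0.5]
bench [389. 234.] [685.7  11.1] [ 12.4 253.5] 4.43 hat [684.5 -41. ]
bench [553. 306.] [830.2 -24.9] [94. 38.] 26.61 hat [825.9 -87.8]
bench [301. 344.] [626.3 -75.9] [109.6   2.6] 4.44 hat [ 618.8 -123.1]
bench [301. 384.] [ 629.1 -112.7] [109.9   2.5] 4.53 hat [ 618.7 -160.1]
q6 -0.20 cur 4.41 spin 4.41 xyz [ 183.6 -205.4   10.5] tilt [ 0.0098 -0.0001 -1.    ] pos [632.9  22.4 190.5]
```

Three in a tight row (60.2 × 119.7). Now the fourth, on the bench at about (427,206).

Request:
step_arm --commands '[{"gripper":-1,"x":0,"y":0,"z":0,"spin":4.4},{"gripper":-1,"x":30,"y":-34,"z":0,"spin":0},{"gripper":-1,"x":32,"y":-36,"z":0,"spin":0},{"gripper":-1,"x":32,"y":-36,"z":0,"spin":0},{"gripper":-1,"x":32,"y":-36,"z":0,"spin":0},{"gripper":-1,"x":30,"y":-34,"z":20,"spin":0},{"gripper":-1,"x":20,"y":-26,"z":40,"spin":0},{"gripper":-1,"x":0,"y":0,"z":0,"spin":0},{"gripper":-1,"x":0,"y":0,"z":0,"spin":0},{"gripper":-1,"x":0,"y":0,"z":0,"spin":0}]'

```text
time: 34.25
eef_pos: [0.4325, 0.1966, 0.1256]
tcp_rot: [0.707, 0.707, 0.002, 0.001]
contact_force: [0.0, 0.9, 0.1]
opening: 0.997
finger_force: 0.0
```

```bash
python3 -c "
from h import *
blks(); plan(427.5,206,31,0)"
```

```text
t 34.2 hat [446.2 163.3] z 125.6 Fhat [0.1 0.9] Fz 0.1 open 0.997 ff 0.0 head -0.06
bench [314. 236.] [427.4 206.2] [40.4 60.2] 89.85 hat [441.8 173.2]
q6 0.21 cur -0.1 spin -0.10 xyz [ 9.5 -5.3 94.9] tilt [ 0.0041  0.0009 -1.    ] pos [432.8 196.5 125.9]
```

Request:
step_arm --commands '[{"gripper":-1,"x":9.5,"y":-5.3,"z":0,"spin":0},{"gripper":-1,"x":0,"y":0,"z":30,"spin":0},{"gripper":-1,"x":0,"y":0,"z":30,"spin":0},{"gripper":-1,"x":0,"y":0,"z":18,"spin":0},{"gripper":-1,"x":0,"y":0,"z":15,"spin":0},{"gripper":-1,"x":0,"y":0,"z":0,"spin":0},{"gripper":1,"x":0,"y":0,"z":0,"spin":0},{"gripper":1,"x":0,"y":0,"z":0,"spin":0},{"gripper":1,"x":0,"y":0,"z":0,"spin":0},{"gripper":1,"x":0,"y":0,"z":0,"spin":0}]'

```text
time: 35.3
eef_pos: [0.4269, 0.2065, 0.0329]
tcp_rot: [0.707, 0.707, 0.002, 0.001]
contact_force: [1.1, 1.1, 5.7]
opening: 0.69
finger_force: 66.8
```

```bash
python3 -c "
from h import *
st(); planW(645.5,-82.5,115)"
```

```text
t 35.3 hat [441.4 173.5] z 32.9 Fhat [1.2 1. ] Fz 5.7 open 0.69 ff 66.8 head -0.05
world [649.9 -33.3]
q6 0.24 cur -0.05 spin -4.40 xyz [-256.   204.1  -82.1] tilt [ 0.0041  0.001  -1.    ] pos [426.9 206.5  32.9]
```

Request:
step_arm --commands '[{"gripper":1,"x":0,"y":0,"z":-12,"spin":0},{"gripper":1,"x":0,"y":0,"z":-38,"spin":0},{"gripper":1,"x":0,"y":0,"z":-40,"spin":0},{"gripper":1,"x":0,"y":0,"z":0,"spin":-4.4},{"gripper":1,"x":-25,"y":20,"z":0,"spin":0},{"gripper":1,"x":-36,"y":29,"z":0,"spin":0},{"gripper":1,"x":-36,"y":29,"z":0,"spin":0},{"gripper":1,"x":-36,"y":29,"z":0,"spin":0},{"gripper":1,"x":-36,"y":29,"z":0,"spin":0},{"gripper":1,"x":-36,"y":29,"z":0,"spin":0}]'

```text
time: 36.3
eef_pos: [0.6054, 0.0128, 0.1208]
tcp_rot: [0.68, 0.733, -0.0, -0.001]
contact_force: [-0.6, -0.1, -2.0]
opening: 0.686
finger_force: 65.9
```

Request:
step_arm --commands '[{"gripper":1,"x":-30,"y":24,"z":0,"spin":0},{"gripper":1,"x":-15,"y":11,"z":0,"spin":0},{"gripper":1,"x":-6,"y":4,"z":0,"spin":0},{"gripper":1,"x":0,"y":0,"z":0,"spin":0},{"gripper":1,"x":0,"y":0,"z":0,"spin":0},{"gripper":1,"x":0,"y":0,"z":0,"spin":0},{"gripper":1,"x":0,"y":0,"z":0,"spin":0},{"gripper":1,"x":0,"y":0,"z":0,"spin":0},{"gripper":1,"x":0,"y":0,"z":0,"spin":0},{"gripper":1,"x":0,"y":0,"z":0,"spin":0}]'

```text
time: 37.3
eef_pos: [0.648, -0.0335, 0.1211]
tcp_rot: [0.68, 0.734, 0.0, 0.0]
contact_force: [-0.7, -0.5, -2.3]
opening: 0.687
finger_force: 65.9
```

```bash
python3 -c "
from h import *
blks(); planW(645.5,-82.5,63)"
```

```text
t 37.3 hat [643.5 -82.6] z 121.1 Fhat [-0.8 -0.5] Fz -2.3 open 0.687 ff 65.9 head 4.37
bed [335. 111.] [647.6  38.5] [60.4 96.5] 4.45 hat [648.7 -10.7]
bench [406. 135.] [684.4  29.4] [ 12.3 138.7] 4.38 hat [684.7 -22.6]
bench [581. 295.] [799.8 -46.3] [72.1 29.1] 64.22 hat [ 794.  -106.8]
world [649.9 -33.3]
q6 -0.28 cur 4.36 spin 0.01 xyz [ 0.2  2.  58.1] tilt [-0.  0. -1.] pos [648.  -33.6 121.1]
```

Request:
step_arm --commands '[{"gripper":1,"x":0,"y":2,"z":20,"spin":0},{"gripper":1,"x":0,"y":0,"z":18,"spin":0},{"gripper":1,"x":0,"y":0,"z":10,"spin":0},{"gripper":1,"x":0,"y":0,"z":4,"spin":0},{"gripper":1,"x":0,"y":0,"z":3,"spin":0},{"gripper":1,"x":0,"y":0,"z":2,"spin":0},{"gripper":1,"x":0,"y":0,"z":1,"spin":0},{"gripper":1,"x":0,"y":0,"z":0,"spin":0},{"gripper":1,"x":0,"y":0,"z":0,"spin":0},{"gripper":1,"x":0,"y":0,"z":0,"spin":0}]'

```text
time: 38.35
eef_pos: [0.6502, -0.0336, 0.0635]
tcp_rot: [0.68, 0.733, 0.0, 0.0]
contact_force: [0.5, -0.1, -2.3]
opening: 0.689
finger_force: 66.0
```

Request:
step_arm --commands '[{"gripper":1,"x":1,"y":1,"z":0,"spin":0},{"gripper":1,"x":1,"y":1,"z":0,"spin":0},{"gripper":1,"x":0,"y":1,"z":0,"spin":0},{"gripper":1,"x":0,"y":1,"z":0,"spin":0},{"gripper":1,"x":1,"y":1,"z":0,"spin":0},{"gripper":1,"x":1,"y":0.5,"z":0,"spin":0},{"gripper":1,"x":1,"y":0,"z":0,"spin":0},{"gripper":1,"x":0,"y":0,"z":0,"spin":0},{"gripper":1,"x":0,"y":0,"z":0,"spin":0},{"gripper":1,"x":0,"y":0,"z":0,"spin":0}]'

```text
time: 39.35
eef_pos: [0.6538, -0.03, 0.0632]
tcp_rot: [0.68, 0.734, -0.003, -0.001]
contact_force: [-5.2, -5.7, 2.2]
opening: 0.689
finger_force: 66.5
```

```bash
python3 -c "
from h import *
st()"
```

```text
t 39.4 hat [649.6 -79.5] z 63.2 Fhat [-5.6 -5.3] Fz 2.2 open 0.689 ff 66.5 head 4.38
```

Request:
step_arm --commands '[{"gripper":1,"x":1,"y":0,"z":0.5,"spin":0},{"gripper":1,"x":0.5,"y":0,"z":0,"spin":0},{"gripper":1,"x":0,"y":0,"z":0,"spin":0},{"gripper":0,"x":0,"y":0,"z":0,"spin":0},{"gripper":-1,"x":0,"y":0,"z":0,"spin":0},{"gripper":-1,"x":0,"y":0,"z":0,"spin":0},{"gripper":-1,"x":0,"y":0,"z":-20,"spin":0},{"gripper":-1,"x":0,"y":0,"z":-40,"spin":0},{"gripper":-1,"x":0,"y":0,"z":-40,"spin":0},{"gripper":-1,"x":0,"y":-20,"z":-20,"spin":0}]'

```text
time: 40.35
eef_pos: [0.6388, -0.0282, 0.1882]
tcp_rot: [0.679, 0.734, 0.003, 0.004]
contact_force: [0.7, -0.4, 0.5]
opening: 1.004
finger_force: 0.0
```

```bash
python3 -c "
from h import *
blks(); plan(578,-360,220,0)"
```

```text
t 40.4 hat [634.8 -76.6] z 188.2 Fhat [ 0.6 -0.4] Fz 0.5 open 1.004 ff 0.0 head 4.4
bed [344. 134.] [648.2  30.1] [ 60.3 160.4] 4.52 hat [648.6 -19.1]
bench [393. 193.] [686.8  -3.6] [ 12.4 257.1] 4.33 hat [684.6 -55.7]
bench [539. 273.] [815.8 -44.1] [119.7  60.1] 47.32 hat [ 810.1 -105.9]
bench [301. 287.] [626.4 -75.9] [109.1   1.8] 4.3 hat [ 618.9 -123.2]
bench [302. 331.] [ 629.1 -112.8] [109.1   2.4] 4.32 hat [ 618.7 -160.2]
q6 -0.28 cur 4.41 spin 4.41 xyz [-331.8  -58.7  -29.6] tilt [ 0.0097 -0.0019 -1.    ] pos [636.7 -28.2 190.4]
```

Request:
step_arm --commands '[{"gripper":-1,"x":0,"y":0,"z":-20,"spin":4.4},{"gripper":-1,"x":-40,"y":-7,"z":-10,"spin":0},{"gripper":-1,"x":-45,"y":-8,"z":0,"spin":0},{"gripper":-1,"x":-45,"y":-8,"z":0,"spin":0},{"gripper":-1,"x":-45,"y":-8,"z":0,"spin":0},{"gripper":-1,"x":-45,"y":-8,"z":0,"spin":0},{"gripper":-1,"x":-45,"y":-8,"z":0,"spin":0},{"gripper":-1,"x":-45,"y":-8,"z":0,"spin":0},{"gripper":-1,"x":-20,"y":-4,"z":0,"spin":0},{"gripper":-1,"x":0,"y":0,"z":0,"spin":0}]'

```text
time: 41.4
eef_pos: [0.5752, -0.3608, 0.2122]
tcp_rot: [0.709, 0.706, 0.0, 0.0]
contact_force: [-0.6, 0.3, -0.4]
opening: 1.001
finger_force: 0.0
```

Request:
step_arm --commands '[{"gripper":-1,"x":-50,"y":0,"z":30,"spin":0},{"gripper":-1,"x":0,"y":0,"z":0,"spin":0},{"gripper":-1,"x":0,"y":0,"z":0,"spin":0},{"gripper":-1,"x":0,"y":0,"z":0,"spin":0},{"gripper":-1,"x":0,"y":0,"z":0,"spin":0},{"gripper":-1,"x":0,"y":0,"z":0,"spin":0},{"gripper":-1,"x":0,"y":0,"z":0,"spin":0},{"gripper":-1,"x":0,"y":0,"z":0,"spin":0},{"gripper":-1,"x":0,"y":0,"z":0,"spin":0},{"gripper":-1,"x":0,"y":0,"z":0,"spin":0}]'

```text
time: 42.4
eef_pos: [0.5757, -0.401, 0.1868]
tcp_rot: [0.707, 0.707, 0.0, 0.0]
contact_force: [-0.5, -0.0, 0.1]
opening: 0.998
finger_force: 0.0
```

```bash
python3 - <<'E'
from h import *
plan(578,-388,30,0)
c,P=cloud("wrist");P=P*1000;z=P[...,2]; save("w7",c["color"]);v=np.mgrid[0:480,0:640][0]
rects(P,(z>47)&(z<56)&(v<350),"filler")
E
```

```text
q6 -0.75 cur -0.05 spin -0.05 xyz [ 13.    2.3 156.8] tilt [ 0.  0. -1.] pos [ 575.7 -401.   186.8]
filler [299.  12.] 2239 [ 555.  -264.4] [20.1 62.8] 89.11 z [48.4 50.  51.2]
filler [541.  29.] 1089 [ 716.1 -271.8] [17.2 53.2] 69.57 z [47.6 52.2 55.7]
filler [107. 220.] 8062 [ 422.4 -394.6] [68.6 60.9] 75.18 z [48.9 50.2 51.3]
filler [328. 212.] 2394 [ 579.  -387.4] [20.1 59.9] 89.92 z [48.9 50.1 51.2]
filler [ 96. 342.] 711 [ 392.2 -488.5] [51.6 16.7] 4.3 z [48.  50.1 51.2]
```

View pics/w7.png

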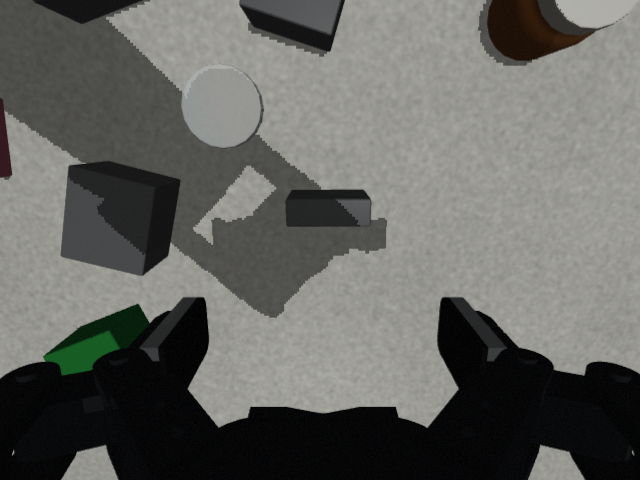

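Candidates in the wrist view are the 20 mm filler at (328,212), the 68 mm one at (107,220), one at (292,20) and the green decoy at (95,340). The one at (328,212) is plain grey and measures 60 × 20 × 50, which suits the 24 mm gap. I'll confirm it in a crop.

```bash
python3 -c "
import cv2
i=cv2.imread('pics/w7.png')[150:270,250:410]; cv2.imwrite('pics/c7.png',cv2.resize(i,None,fx=3,fy=3,interpolation=cv2.INTER_CUBIC))"
```

```text
(no output)
```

View pics/c7.png

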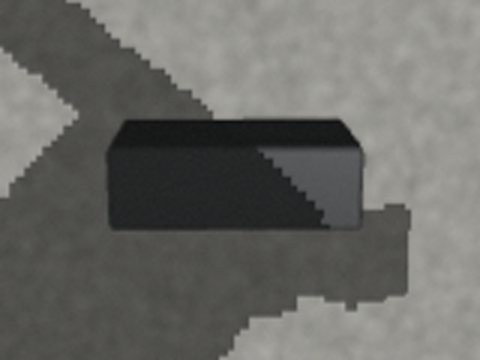

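Request:
step_arm --commands '[{"gripper":-1,"x":13,"y":3.3,"z":0,"spin":0},{"gripper":-1,"x":0,"y":0,"z":30,"spin":0},{"gripper":-1,"x":0,"y":0,"z":30,"spin":0},{"gripper":-1,"x":0,"y":0,"z":0,"spin":0},{"gripper":-1,"x":0,"y":0,"z":0,"spin":0},{"gripper":-1,"x":0,"y":0,"z":0,"spin":0},{"gripper":-1,"x":0,"y":0,"z":0,"spin":0},{"gripper":-1,"x":0,"y":0,"z":0,"spin":0},{"gripper":-1,"x":0,"y":0,"z":0,"spin":0},{"gripper":-1,"x":0,"y":0,"z":0,"spin":0}]'

```text
time: 43.45
eef_pos: [0.5791, -0.3882, 0.1273]
tcp_rot: [0.707, 0.707, 0.0, 0.0]
contact_force: [-0.0, 0.7, 0.1]
opening: 0.997
finger_force: 0.0
```

```bash
python3 - <<'E'
from h import *
c,P=cloud("wrist");P=P*1000;z=P[...,2];v=np.mgrid[0:480,0:640][0]
rects(P,(z>47)&(z<56)&(v<350)&(abs(P[...,0]-579)<60)&(abs(P[...,1]+387)<40),"filler")
plan(579,-387.4,39,-0.1)
E
```

```text
filler [323. 254.] 3630 [ 578.9 -387.2] [60.  20.2] 0.65 z [48.8 50.1 51.1]
q6 -0.73 cur -0.05 spin 0.05 xyz [ 0.7 -0.1 88.1] tilt [ 0.0002 -0.0002 -1.    ] pos [ 579.1 -388.1  127.1]
```

The crop confirms a plain grey thin block at crop (235,185). I'll grasp it.

Request:
step_arm --commands '[{"gripper":-1,"x":0.9,"y":0,"z":0,"spin":-0.3},{"gripper":-1,"x":0,"y":0,"z":30,"spin":0},{"gripper":-1,"x":0,"y":0,"z":28,"spin":0},{"gripper":-1,"x":0,"y":0,"z":15,"spin":0},{"gripper":-1,"x":0,"y":0,"z":15,"spin":0},{"gripper":-1,"x":0,"y":0,"z":0,"spin":0},{"gripper":1,"x":0,"y":0,"z":0,"spin":0},{"gripper":1,"x":0,"y":0,"z":0,"spin":0},{"gripper":1,"x":0,"y":0,"z":0,"spin":0},{"gripper":1,"x":0,"y":0,"z":0,"spin":0}]'

```text
time: 44.5
eef_pos: [0.5802, -0.3881, 0.041]
tcp_rot: [0.705, 0.709, 0.0, 0.002]
contact_force: [0.6, -0.2, 3.1]
opening: 0.686
finger_force: 67.6
```

```bash
python3 - <<'E'
from h import *
st(); planW(644.5,-111.2,140,4.4)
E
```

```text
t 44.5 hat [ 549.1 -431. ] z 41.0 Fhat [ 0.5 -0.3] Fz 3.1 open 0.686 ff 67.6 head 0.26
world [651.1 -62. ]
q6 -0.74 cur 0.26 spin -4.14 xyz [319.7  95.7 -99. ] tilt [ 0.0029 -0.0026 -1.    ] pos [ 580.2 -388.1   41. ]
```

Request:
step_arm --commands '[{"gripper":1,"x":0,"y":0,"z":-12,"spin":0},{"gripper":1,"x":0,"y":0,"z":-40,"spin":0},{"gripper":1,"x":0,"y":0,"z":-45,"spin":0},{"gripper":1,"x":0,"y":0,"z":0,"spin":-4.1},{"gripper":1,"x":25,"y":7,"z":0,"spin":0},{"gripper":1,"x":40,"y":12,"z":0,"spin":0},{"gripper":1,"x":42,"y":13,"z":0,"spin":0},{"gripper":1,"x":42,"y":13,"z":0,"spin":0},{"gripper":1,"x":42,"y":13,"z":0,"spin":0},{"gripper":1,"x":42,"y":13,"z":0,"spin":0}]'

```text
time: 45.5
eef_pos: [0.6319, -0.1475, 0.1362]
tcp_rot: [0.68, 0.733, -0.0, -0.0]
contact_force: [0.6, -0.3, -0.0]
opening: 0.688
finger_force: 67.2
```

Request:
step_arm --commands '[{"gripper":1,"x":40,"y":12,"z":0,"spin":0},{"gripper":1,"x":30,"y":8,"z":0,"spin":0},{"gripper":1,"x":15,"y":5,"z":0,"spin":0},{"gripper":1,"x":0,"y":0,"z":20,"spin":0},{"gripper":1,"x":0,"y":0,"z":0,"spin":0},{"gripper":1,"x":0,"y":0,"z":0,"spin":0},{"gripper":1,"x":0,"y":0,"z":0,"spin":0},{"gripper":1,"x":0,"y":0,"z":0,"spin":0},{"gripper":1,"x":0,"y":0,"z":0,"spin":0},{"gripper":1,"x":0,"y":0,"z":0,"spin":0}]'

```text
time: 46.5
eef_pos: [0.6508, -0.0631, 0.1163]
tcp_rot: [0.68, 0.733, 0.0, 0.0]
contact_force: [0.5, -0.4, -1.8]
opening: 0.691
finger_force: 67.2
```

```bash
python3 - <<'E'
from h import *
planW(644.5,-112.1,70,4.4)
blks("w8")
E
```

```text
world [651.1 -62.9]
q6 -0.33 cur 4.33 spin -0.07 xyz [ 0.2  0.4 46.3] tilt [ 0.0007 -0.0002 -1.    ] pos [650.8 -63.1 116.3]
t 46.5 hat [ 644.1 -112.3] z 116.3 Fhat [ 0.5 -0.4] Fz -1.8 open 0.691 ff 67.2 head 4.33
bed [334. 122.] [650.4   2.6] [ 60.2 105.7] 4.37 hat [648.7 -46.7]
bench [407. 145.] [687.1  -5.3] [ 12.2 146.2] 4.4 hat [684.7 -57.4]
bench [585. 274.] [797. -64.] [94.2 20.6] 78.08 hat [ 789.9 -124.3]
```

View pics/w8.png

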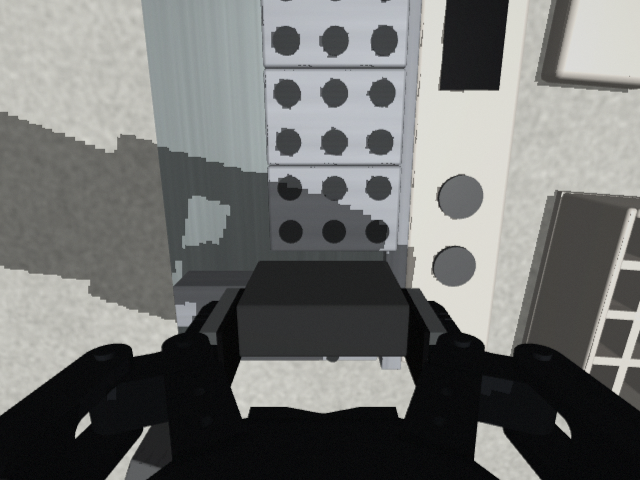

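The view shows the filler in the grip at (325,300) above the gap, and the row tight and straight with its end at (333,250).

```bash
python3 - <<'E'
from h import *
st(); c,P=cloud("wrist");P=P*1000;z=P[...,2];v,u=np.mgrid[0:480,0:640]
Y=P[...,:2]@yh
m=(u>255)&(u<395)&(v>265)&(v<360)&(z>70)
print(np.percentile(z[m],[1,50,99]))
f=m&(z<120)&(v<300); print("face Y",np.percentile(Y[f],[5,50,95]),"z",np.percentile(z[f],[2,98]))
t=m&(z>122); rects(P,t,"top"); 
r=cv2.minAreaRect(P[t][:,:2].astype(np.float32)); print(hat(r[0]))
f2=P[f]; L=cv2.fitLine(f2[:,:2].astype(np.float32),cv2.DIST_HUBER,0,.01,.01).ravel(); print("face heading",np.degrees(np.arctan(L[1]/L[0])))
E
```

```text
t 46.5 hat [ 644.1 -112.2] z 116.2 Fhat [-0.3  0.2] Fz -0.8 open 0.685 ff 67.2 head 4.34
[ 85.0664 124.5854 126.4416]
face Y [-102.083  -101.706  -101.3291] z [ 84.797  119.3548]
top [325. 329.] 7588 [651.  -62.2] [48.5 21.1] 4.61 z [123.8 125.2 126.2]
[ 644.4 -111.4]
face heading 4.28321
```

Request:
step_arm --commands '[{"gripper":1,"x":0.4,"y":0,"z":0,"spin":0},{"gripper":1,"x":0,"y":0,"z":10,"spin":0},{"gripper":1,"x":0,"y":0,"z":8,"spin":0},{"gripper":1,"x":0,"y":0,"z":6,"spin":0},{"gripper":1,"x":0,"y":0,"z":5,"spin":0},{"gripper":1,"x":0,"y":0,"z":5,"spin":0},{"gripper":1,"x":0,"y":0,"z":4,"spin":0},{"gripper":1,"x":0,"y":0,"z":3,"spin":0},{"gripper":1,"x":0,"y":0,"z":0,"spin":0},{"gripper":1,"x":0,"y":0,"z":0,"spin":0}]'

```text
time: 47.6
eef_pos: [0.6507, -0.0624, 0.075]
tcp_rot: [0.68, 0.733, 0.0, 0.0]
contact_force: [-0.4, 0.5, -0.8]
opening: 0.688
finger_force: 67.2
```

```bash
python3 -c "
from h import *
st()"
```

```text
t 47.6 hat [ 644.1 -111.6] z 75.0 Fhat [-0.4  0.5] Fz -0.8 open 0.688 ff 67.2 head 4.35
```

Request:
step_arm --commands '[{"gripper":1,"x":0,"y":0,"z":2,"spin":0},{"gripper":1,"x":0,"y":0,"z":1.5,"spin":0},{"gripper":1,"x":0,"y":0,"z":0,"spin":0},{"gripper":1,"x":0,"y":1,"z":0,"spin":0},{"gripper":1,"x":0,"y":1,"z":0,"spin":0},{"gripper":1,"x":0,"y":1,"z":0,"spin":0},{"gripper":1,"x":0,"y":1,"z":0,"spin":0},{"gripper":1,"x":1,"y":0.5,"z":0,"spin":0},{"gripper":1,"x":0,"y":0,"z":0,"spin":0},{"gripper":1,"x":0,"y":0,"z":0,"spin":0}]'

```text
time: 48.6
eef_pos: [0.655, -0.061, 0.0713]
tcp_rot: [0.68, 0.734, -0.0, -0.0]
contact_force: [0.2, -0.2, -1.2]
opening: 0.686
finger_force: 67.2
```

```bash
python3 -c "
from h import *
st()"
```

```text
t 48.6 hat [ 648.5 -110.5] z 71.3 Fhat [ 0.2 -0.2] Fz -1.2 open 0.686 ff 67.2 head 4.36
```

Request:
step_arm --commands '[{"gripper":1,"x":0,"y":0.5,"z":0.5,"spin":0},{"gripper":1,"x":0,"y":0.5,"z":0,"spin":0},{"gripper":1,"x":0,"y":0.5,"z":0,"spin":0},{"gripper":1,"x":0.5,"y":0.5,"z":0,"spin":0},{"gripper":1,"x":0.5,"y":0,"z":0,"spin":0},{"gripper":1,"x":0.5,"y":0,"z":0,"spin":0},{"gripper":1,"x":0.5,"y":0,"z":0,"spin":0},{"gripper":1,"x":0,"y":0,"z":0,"spin":0},{"gripper":1,"x":0,"y":0,"z":0,"spin":0},{"gripper":1,"x":0,"y":0,"z":0,"spin":0}]'

```text
time: 49.6
eef_pos: [0.6561, -0.0606, 0.0711]
tcp_rot: [0.68, 0.734, -0.002, 0.0]
contact_force: [-5.1, -4.0, 3.2]
opening: 0.686
finger_force: 67.8
```

```bash
python3 -c "
from h import *
st()"
```

```text
t 49.6 hat [ 649.7 -110.2] z 71.1 Fhat [-5.4 -3.6] Fz 3.2 open 0.686 ff 67.8 head 4.37
```

Seated on the bed, against the rim and the row. Release, retreat and check.

Request:
step_arm --commands '[{"gripper":1,"x":0.5,"y":0,"z":0,"spin":0},{"gripper":0,"x":0,"y":0,"z":0,"spin":0},{"gripper":-1,"x":0,"y":0,"z":0,"spin":0},{"gripper":-1,"x":0,"y":0,"z":0,"spin":0},{"gripper":-1,"x":0,"y":0,"z":-20,"spin":0},{"gripper":-1,"x":0,"y":0,"z":-40,"spin":0},{"gripper":-1,"x":0,"y":0,"z":-40,"spin":0},{"gripper":-1,"x":-30,"y":0,"z":-30,"spin":0},{"gripper":-1,"x":0,"y":0,"z":0,"spin":0},{"gripper":-1,"x":0,"y":0,"z":0,"spin":0}]'

```text
time: 50.6
eef_pos: [0.6598, -0.0885, 0.2019]
tcp_rot: [0.68, 0.733, 0.001, 0.001]
contact_force: [0.4, 0.2, -0.5]
opening: 1.001
finger_force: 0.0
```

```bash
python3 - <<'E'
from h import *
blks("w9")
c,P=cloud("wrist");P=P*1000;z=P[...,2];v,u=np.mgrid[0:480,0:640]
m=(z>77)&(z<86)&(v<350)&(u>250)&(u<430); rects(P,m,"filler")
t=P[m]; r=cv2.minAreaRect(t[:,:2].astype(np.float32)); print(hat(r[0]))
E
```

```text
t 50.6 hat [ 651.2 -138.3] z 201.9 Fhat [0.4 0.2] Fz -0.5 open 1.001 ff 0.0 head 4.31
bed [319.  87.] [650.3   2.3] [ 60.2 106.1] 4.22 hat [648.6 -47. ]
bench [370. 144.] [689.1 -31.8] [ 12.2 199.3] 4.4 hat [684.7 -84. ]
bench [502. 221.] [796.8 -79.7] [119.1   2.7] 89.41 hat [ 788.5 -139.9]
filler [321. 195.] 2777 [655.  -59.8] [60.1 20.2] 3.38 z [78.8 80.1 81.2]
[ 648.6 -109.3]
```

View pics/w9.png

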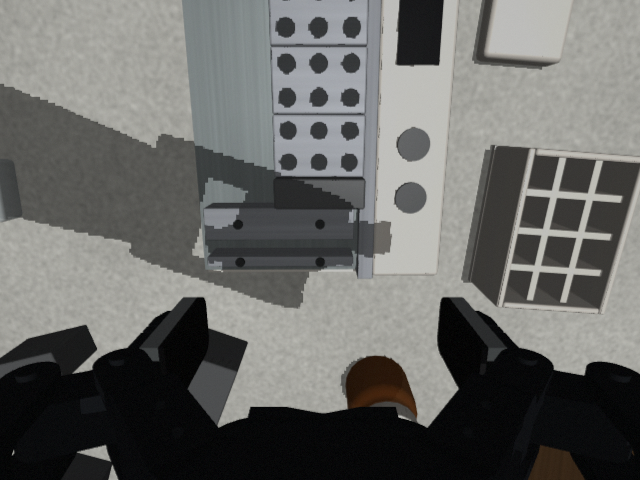

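The filler sits at (320,193), in line with the row and against the rim. I'll check the row and scraper with the fixed cameras, then hand in.

```bash
python3 - <<'E'
from h import *
for n in("top","scene"):
    c,P=cloud(n); P=P*1000; z=P[...,2]; g=c["color"].astype(int).sum(2)
    reg=(z>40)&(z<85)&(P[...,0]>470)&(P[...,0]<603)&(P[...,1]>315)&(P[...,1]<370)
    rects(P,reg&(g<240),n+" handle",15)
    rects(P,(z>64)&(z<90)&(P[...,0]>590)&(P[...,0]<690)&(P[...,1]>-95)&(P[...,1]<120),n+" row",100)
E
```

```text
top handle [182. 228.] 224 [555.6 341.5] [76.9 22.4] 0.63 z [51.4 58.  63.1]
top row [284. 196.] 699 [645.5  57.7] [61.9 98.9] 5.27 z [66.4 71.5 76.6]
scene handle [436. 202.] 151 [558.9 338.6] [77.9 20.1] 3.12 z [47.7 56.2 60.1]
scene row [371. 262.] 1416 [650.3  19. ] [ 63.9 184.9] 4.35 z [66.9 71.5 79.2]
```

```bash
python3 -c "
from h import *
print(sign_off())"
```

```text
the job is handed in; nothing more can be done
None
```

The job is done and handed in: the scraper blade is fully in its holder, the four tube blocks stand in one tight row in the fence–rim corner, and the 20 mm grey filler is set in the gap against the row and back rim.

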